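# Change the load on the spring tester

## Task

The spring tester needs its next load: it is to carry the largest disc of the stack on the spindle, on top of the disc that already lies there. Take the stack down from the top, one disc after another, and lay each of the three smaller discs flat in the wooden block whose recess fits it; then slide the largest disc onto the tester's stem by its slot, from the side under the stem's knob, until it lies centred and flat on the disc below, with its slot turned at least a quarter turn away from that disc's slot so that neither can slip off. Leave the disc already on the tester in its place.

Things in the scene. Friction and masses are not known exactly. Their poses are not given: they have to be found in the camera images.
- disc_40: Brass disc weight, 40 mm across, 10 mm thick, about 85 g, with an open slot 12 mm wide from its centre out through the rim (mouth flared to 18 mm). Origin: centre of the underside; z up; +x points out through the slot's mouth. Top one of the stack of four on the storage spindle; underside 40 mm above the bench. The stack narrows upward, so every rim shows.
- disc_48: Brass disc weight, 48 mm across, 10 mm thick, about 125 g, with an open slot 12 mm wide from its centre out through the rim (mouth flared to 18 mm). Origin: centre of the underside; z up; +x points out through the slot's mouth. Second from the top of the stack; underside 30 mm above the bench.
- disc_56: Brass disc weight, 56 mm across, 10 mm thick, about 175 g, with an open slot 12 mm wide from its centre out through the rim (mouth flared to 18 mm). Origin: centre of the underside; z up; +x points out through the slot's mouth. Third from the top of the stack; underside 20 mm above the bench.
- disc_64: Brass disc weight, 64 mm across, 10 mm thick, about 235 g, with an open slot 12 mm wide from its centre out through the rim (mouth flared to 18 mm). Origin: centre of the underside; z up; +x points out through the slot's mouth. Bottom of the stack, underside 10 mm above the bench on the spindle's 80 mm foot; a fixed 6 mm pin stands through all slot ends, tip 47 mm above the bench.
- hung_disc: Brass disc weight, 70 mm across, 10 mm thick, about 280 g, with an open slot 12 mm wide from its centre out through the rim (mouth flared to 18 mm). Origin: centre of the underside; z up; +x points out through the slot's mouth. It already lies on the tester's load plate about the stem, and stays there; its slot can point any way.
- load_plate: Tester's steel load plate, 72 mm across, 6 mm stem upright in its centre. Origin: stem axis at the plate's top face; z up. Stem bare to 36 mm above origin, then a dark knob 18 mm wide, top at 45 mm: discs go on only sideways. Sprung, 0.5 N/mm: origin about 52 mm above the bench, sinks 5 mm under the 64 mm disc. Below: fixed base 96 x 108 mm; scale plate beside it, top 56 mm above the bench.
- seat_40: Fixed wooden block, 78 x 78 mm, 14 mm high, with a central round recess 46 mm across and 4 mm deep in its top: the place of the 40 mm disc. Origin: centre of the underside; z up. The recess floor is 10 mm above the origin, so a disc lying in it stands 6 mm proud of the block.
- seat_48: Fixed wooden block, 78 x 78 mm, 14 mm high, with a central round recess 54 mm across and 4 mm deep in its top: the place of the 48 mm disc. Origin: centre of the underside; z up. The recess floor is 10 mm above the origin, so a disc lying in it stands 6 mm proud of the block.
- seat_56: Fixed wooden block, 78 x 78 mm, 14 mm high, with a central round recess 62 mm across and 4 mm deep in its top: the place of the 56 mm disc. Origin: centre of the underside; z up. The recess floor is 10 mm above the origin, so a disc lying in it stands 6 mm proud of the block.
- disc_64_mouth (a point): Point in the mouth of the largest disc's slot: on its rim, 32 mm from its centre, at half its thickness.

How it is judged:
On the way, in this order (a step that is already met when the one before it is completed fails the run):
1. the 40 mm disc lies flat in its own block, let go (horizontal distance between disc_40 and seat_40 below 0.007 m and z of disc_40 in the frame of seat_40 between 0.008 and 0.012 m and angle between disc_40's own z axis and vertical below 0.07 rad and contact force between the fingers and disc_40 below 0.05 N), for 0.2 s.
2. the 48 mm disc lies flat in its own block, let go (horizontal distance between disc_48 and seat_48 below 0.007 m and z of disc_48 in the frame of seat_48 between 0.008 and 0.012 m and angle between disc_48's own z axis and vertical below 0.07 rad and contact force between the fingers and disc_48 below 0.05 N), for 0.2 s.
3. the 56 mm disc lies flat in its own block, let go (horizontal distance between disc_56 and seat_56 below 0.007 m and z of disc_56 in the frame of seat_56 between 0.008 and 0.012 m and angle between disc_56's own z axis and vertical below 0.07 rad and contact force between the fingers and disc_56 below 0.05 N), for 0.2 s.
4. the largest disc lies on the hung disc about the tester's stem, slots turned apart, let go (horizontal distance between disc_64 and load_plate below 0.01 m and z of disc_64 in the frame of hung_disc between 0.008 and 0.012 m and angle between disc_64's own z axis and vertical below 0.05 rad and x of disc_64_mouth in the frame of hung_disc below 0.016 m and contact force between the fingers and disc_64 below 0.05 N), for 0.2 s.
At the end, for the whole second after the job is handed in: Discs 40, 48, 56 lie flat in their own recesses (7 mm), put there in that order; then disc 64 lies flat on the hung disc, within 10 mm of the stem, its slot at least 60 degrees from the hung disc's slot; the hung disc is still on the plate, within 12 mm of the stem; all released, at rest (horizontal distance between disc_40 and seat_40 below 0.007 m and z of disc_40 in the frame of seat_40 between 0.008 and 0.012 m and angle between each of disc_40, disc_48, disc_56's own z axis and vertical below 0.07 rad and horizontal distance between disc_48 and seat_48 below 0.007 m and z of disc_48 in the frame of seat_48 between 0.008 and 0.012 m and horizontal distance between disc_56 and seat_56 below 0.007 m and z of disc_56 in the frame of seat_56 between 0.008 and 0.012 m and horizontal distance between hung_disc and load_plate below 0.012 m and z of hung_disc in the frame of load_plate below 0.002 m and angle between each of hung_disc, disc_64's own z axis and vertical below 0.05 rad and horizontal distance between disc_64 and load_plate below 0.01 m and z of disc_64 in the frame of hung_disc between 0.008 and 0.012 m and x of disc_64_mouth in the frame of hung_disc below 0.016 m and linear speed of each of disc_40, disc_48, disc_56, disc_64, hung_disc below 0.02 m/s and angular speed of each of disc_40, disc_48, disc_56, disc_64, hung_disc below 0.2 rad/s); the robot touches nothing.
It fails at once if the disc already on the tester is pushed off or lifted (horizontal distance between hung_disc and load_plate above 0.02 m or z of hung_disc in the frame of load_plate above 0.012 m).
It also fails if it takes over 99 s, if anything falls off the work surface, if the arm or the gripper's body presses on something with over 40 N, if the wrist force passes 120 N, or if a joint passes its speed limit or range.

## Robot

A 7-joint arm with a two-finger parallel gripper is mounted at the origin on a cart in front of the work surface, level with it; the furniture and walls round the work are solid. World frame = base frame: x ahead of the robot, y to its left, z up, the work surface at z = 0. Lengths are in m, angles in rad, forces in N, time in s.
With the tool pointing down it reaches from about 0.4 to 0.925 m from the base axis. Payload 4.1 kg.
Tool frame: the origin (TCP) lies at the very end of the fingers, on their centre line; the grasp point (between the pads) lies 19 mm behind it; z points along the fingers, y is the line along which they close (so a half turn about z gives the same grasp; the last joint's range is limited). The gripper opens to 85 mm and grips with 20 to 120 N. Pads are 22 mm wide; open, the fingers measure 114 mm over their backs; the gripper's body (76 mm by 85 mm) begins 54 mm behind the grasp point. The pads swing forward as they close: fully open they stand 13 mm farther back than shut.
Start: joints at [-1.249, 0.398, 0.045, 1.537, -0.019, 1.207, -0.051], TCP at [0.266, 0.593, 0.231] pointing down, gripper open.
Joint ranges: [-2.82, 2.82], [-0.49, 2.23], [-1.37, 1.46], [0, 2.46], [-1.36, 4.5], [0.23, 2], [-2.94, 2.94]. Speed limits (rad/s): [2.57, 2.57, 3.14, 3.14, 3.14, 3.14, 3.14].

## Interface

Orientations are given as a unit quaternion [w, x, y, z].
In Python, from plant import ctrl gives the robot as it stands. The module is installed in compiled form; this text tells all that it offers.
- The arm moves only by the shell command python3 -m jog 'ROWS'. ROWS is a JSON list of rows, 1 to 8 of them, each of 7 numbers: the finger opening in m, then dx, dy, dz in m, then a rotation vector rx, ry, rz in rad; each row is the pose to reach, as a shift and turn from the pose commanded when the command began, along the tool's axes at that moment; what a row does not reach only later rows make up. A row lasts 1/12 s, in which the tool goes at most 0.0417 m and 0.125 rad, less where a joint would pass 70% of its speed; a pose out of reach is approached as far as the arm can. The fingers move at their own pace and stop on an object; the grip force is fixed at half the most. Time passes only in rows, so rows that do not move let the fingers close. It prints the time, the measured TCP pose, the force, the opening and the grip force at its end. Input that does not fit is refused with a message, and nothing moves.
- ctrl.observe(): the state, without advancing time (a new reading comes with each control period).
- ctrl.capture(name): name is "scene" or "side" or "wrist"; returns the picture (384x512x3 uint8, red, green, blue); there is no depth.
- ctrl.camera_model(name): a dict with "K" (3x3 intrinsics, pixels), "D" ([k1, k2, p1, p2, k3] as OpenCV has them; the pictures are not rectified), "R" (3x3) and "t" (3): a world point X has camera coordinates R X + t; the wrist camera has in their place "T_tool_cam" (4x4, takes a point from camera to tool coordinates, whose origin is the TCP and whose axes are the flange's). Camera axes: x right, y down, z forward; pixel columns grow to the right and rows downward; lengths in m; the calibration is good to about 2 mm. A picture is of the moment at which its call begins: read the wrist's pose just before it. camera_model takes no time and is no camera call.
- ctrl.close_job(): hands the job in; it is judged then, once.
The state is a dict: "time": time; "joints": joint angles; "qvel": joint speeds; "tau": joint torques, N m; "eef_pos": TCP position; "eef_rot": TCP orientation; "ft_force": force on the tool from outside, world axes, zero at the start; "torque": the same for the moment, N m; "finger_gap": finger opening in m; "grasp_force": force on a finger pad.
Only numpy, scipy, OpenCV 4.12 (cv2) and the standard library are available. Lean on these libraries where they do the work, as an engineer would, in place of code of your own. Each camera call takes 0.05 s, during which the arm holds its last target. There are 200 camera calls.

## Working session

There is one attempt and no reset: what is moved stays moved. The work goes in short steps, Python scripts to look and compute and a shell command to move; the robot and the scene stay as the last step left them, time stands still between calls to the robot, and variables do not carry over. Pictures are saved under pics/ and viewed, at most 14 in all, crops included, and the job is handed in when it is done.

```bash
mkdir -p pics
cat > h.py <<'E'
import numpy as np,cv2
from plant import ctrl
from scipy.spatial.transform import Rotation as Ro
def tool():
    s=ctrl.observe(); q=s['eef_rot']; T=np.eye(4)
    T[:3,:3]=Ro.from_quat([q[1],q[2],q[3],q[0]]).as_matrix(); T[:3,3]=s['eef_pos']; return T
def snap(n,f=None):
    T=tool(); im=ctrl.capture(n); m=ctrl.camera_model(n)
    if n=='wrist':
        C=T@np.array(m['T_tool_cam']); R=C[:3,:3].T; t=-R@C[:3,3]
    else: R=np.array(m['R']);t=np.array(m['t'])
    if f: cv2.imwrite('pics/'+f+'.png',im[:,:,::-1])
    np.savez('pics/'+(f or n)+'.npz',im=im,R=R,t=t,K=m['K'],D=m['D'])
    return im,(np.array(m['K']),np.array(m['D'],float),R,t)
def load(f):
    d=np.load('pics/'+f+'.npz'); return d['im'],(d['K'],d['D'].astype(float),d['R'],d['t'])
def onz(px,cam,z):
    K,D,R,t=cam; px=np.array(px,float).reshape(-1,1,2)
    u=cv2.undistortPoints(px,K,D).reshape(-1,2); d=np.c_[u,np.ones(len(u))]@R; o=-R.T@t
    return o+d*((z-o[2])/d[:,2])[:,None]
def proj(X,cam):
    K,D,R,t=cam; return cv2.projectPoints(np.array(X,float).reshape(-1,1,3),cv2.Rodrigues(R)[0],t,K,D)[0].reshape(-1,2)
E
python3 - <<'E'
from h import *
for n in ['scene','side','wrist']:
    im,c=snap(n,n+'0'); print(n,(-c[2].T@c[3]).round(3),c[2][2].round(2),c[0][0,0])
s=ctrl.observe();print(s)
a=[cv2.imread(f'pics/{n}0.png') for n in ['scene','side','wrist']]
E
```

```text
scene [-0.101  0.524  0.584] [ 0.68 -0.52 -0.52] 478.6946724467622
side [0.557 0.678 0.562] [-0.03 -0.81 -0.59] 390.24459571955873
wrist [0.2   0.62  0.374] [ 0.26 -0.12 -0.96] 300.03832241090015
{'time': 0.15, 'joints': array([-1.24903509,  0.39902739,  0.04504998,  1.53753931, -0.01867363,
        1.20690854, -0.05068921]), 'qvel': array([ 0.00055995, -0.00142367,  0.00018025, -0.00542185, -0.00069471,
       -0.00049861, -0.00075847]), 'tau': array([ 2.07455334e-03, -4.75558376e+01,  1.36679102e+00, -2.54513186e+01,
        1.17586559e-02,  6.44211032e-03,  1.41065212e-05]), 'eef_pos': array([0.26529305, 0.59289208, 0.23052173]), 'eef_rot': array([-8.80192541e-05,  2.08771751e-01,  9.77964121e-01, -7.25607288e-04]), 'ft_force': array([-0.2066125 ,  0.61772122, -0.37763007]), 'torque': array([ 0.04416697,  0.00504611, -0.0279177 ]), 'grasp_force': 0.0, 'finger_gap': 0.08504933268911921}
```

View pics/scene0.png

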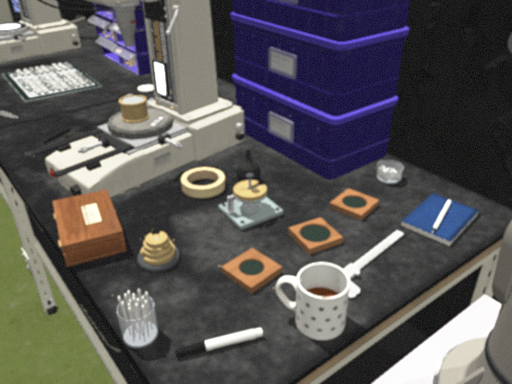

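View pics/side0.png

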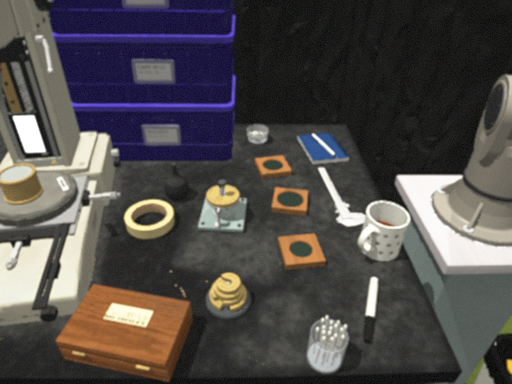

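The scene view shows the stack at (157,250), the tester at (250,195) and the blocks at (250,268), (315,235), (354,203). In the side view the stack is at (228,295), the tester at (222,205) and the blocks at (301,250), (290,200), (272,165).

Run:
```python
from h import *
for n,cs in [('scene',[(250,268),(315,235),(354,203)]),('side',[(301,250),(290,200),(272,165)])]:
    im,c=load(n+'0')
    hsv=cv2.cvtColor(im,cv2.COLOR_RGB2HSV)
    wood=cv2.inRange(hsv,(3,110,60),(18,255,255))
    for (x,y) in cs:
        sub=np.zeros_like(wood); sub[y-28:y+29,x-36:x+37]=wood[y-28:y+29,x-36:x+37]
        cn,h=cv2.findContours(sub,cv2.RETR_CCOMP,cv2.CHAIN_APPROX_NONE)
        holes=[k for k,hh in zip(cn,h[0]) if hh[3]>=0]; hole=max(holes,key=cv2.contourArea)
        P=onz(hole.reshape(-1,2),c,.014)[:,:2]
        o,(a,b),_=cv2.fitEllipse(P.astype(np.float32)*1000)
        out=max(cn,key=cv2.contourArea); Q=cv2.minAreaRect(onz(out.reshape(-1,2),c,.014)[:,:2].astype(np.float32)*1000)
        print(n,(x,y),np.round(o,1),round(a,1),round(b,1),'outer',np.round(Q[0],1),np.round(Q[1],1),round(Q[2],1))
s,_=load('scene0');d,_=load('side0')
A=lambda im,x,y:cv2.resize(im[y-33:y+33,x-45:x+45,::-1],(396,290),interpolation=cv2.INTER_CUBIC)
cv2.imwrite('pics/crop0.png',np.vstack([np.hstack([A(s,157,247),A(s,250,195)]),np.hstack([A(d,228,293),A(d,222,206)])]))
```

```text
scene (250, 268) [438.7 127.5] 44.8 45.5 outer [434.6 129.9] [90. 88.] 6.7
scene (315, 235) [443.8 -34.8] 60.2 61.2 outer [440.2 -31.7] [87.3 94.7] 79.4
scene (354, 203) [ 474.8 -182.3] 51.9 53.0 outer [ 470.7 -178. ] [89.5 97. ] 10.7
side (301, 250) [439.9 125. ] 43.9 44.9 outer [439.8 128.7] [83.5 93.1] 7.1
side (290, 200) [444.7 -38.8] 58.4 59.8 outer [445.6 -33.6] [98.  81.8] 80.6
side (272, 165) [ 475.8 -185.9] 49.2 50.9 outer [ 475.5 -180.7] [ 85.7 102. ] 12.1
```

View pics/crop0.png

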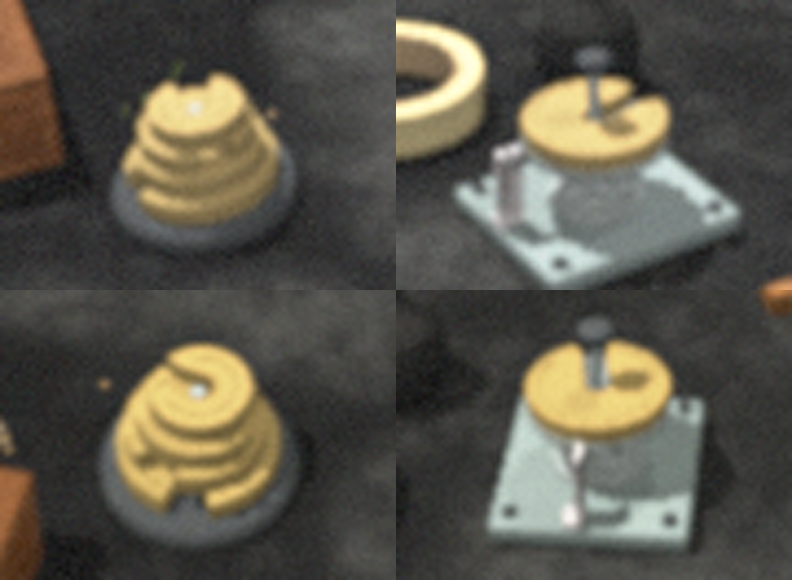

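Top left and bottom left show the stack. The pin is at about (156,238) in scene and (228,282) in side; the 40 mm disc's slot points away from both cameras and the 64 mm disc's slot points toward the side camera. On the right, the tester knob is at (250,173)/(222,180), and the hung disc's slot points away to −y.

Run:
```python
from h import *
def pr(nm,ps,pd,z):
    a=onz(ps,load('scene0')[1],z)[0];b=onz(pd,load('side0')[1],z)[0]; print(nm,(a*1000).round(1),(b*1000).round(1),((a+b)/2*1000).round(1))
pr('pin',(155.9,238.1),(228,282.3),.047)
pr('knob',(249.8,173.4),(222.5,180.3),.096)
pr('stembase',(250.2,188.8),(222.7,194.6),.062)
S=load('scene0')[1];D=load('side0')[1]
print('hung mouth',onz((250-45+(640-396)/4.4,195-33+97/4.4),S,.062))
print('d40 mouth',onz((157-45+195/4.4,247-33+82/4.4),S,.05),onz((228-45+170/4.4,293-33+65/4.4),D,.05))
print('d64 mouth',onz((228-45+185/4.4,293-33+208/4.4),D,.02))
print('base wing',onz((228-45+100/4.4,293-33+160/4.4),D,.02))
T=tool();print(T.round(3))
```

```text
pin [582.2 240.6  47. ] [579.7 237.5  47. ] [581.  239.1  47. ]
knob [599.9   8.6  96. ] [596.4   5.3  96. ] [598.2   6.9  96. ]
stembase [595.2  11.8  62. ] [596.8   9.7  62. ] [596.   10.8  62. ]
hung mouth [[ 0.59730041 -0.01724332  0.062     ]]
d40 mouth [[0.59319109 0.23368342 0.05      ]] [[0.59093206 0.2233629  0.05      ]]
d64 mouth [[0.58443189 0.26806399 0.02      ]]
base wing [[0.61824549 0.24509945 0.02      ]]
[[-0.913  0.408 -0.     0.265]
 [ 0.408  0.913 -0.001  0.593]
 [-0.    -0.001 -1.     0.231]
 [ 0.     0.     0.     1.   ]]
```

```bash
cat >> h.py <<'E'
def go(x,y,z,yaw=None):
    "print tool-axis shift to world mm target; yaw=deg of tool y (mod 180)"
    T=tool(); d=T[:3,:3].T@(np.array([x,y,z])/1000-T[:3,3]); r=0
    cur=np.degrees(np.arctan2(T[1,1],T[0,1]))
    if yaw is not None: r=-np.radians((yaw-cur+90)%180-90)
    print('shift',d.round(4),'rz',round(r,3),'yawy',cur.round(1),'dist',np.linalg.norm(d).round(3))
E
python3 -m jog '[[0.085, -0.289, -0.129, 0, 0, 0, 0.37], [0.085, -0.289, -0.129, 0, 0, 0, 0.37], [0.085, -0.289, -0.129, 0, 0, 0, 0.37], [0.085, -0.289, -0.129, 0, 0, 0, 0.37], [0.085, -0.289, -0.129, 0, 0, 0, 0.37], [0.085, -0.289, -0.129, 0, 0, 0, 0.37], [0.085, -0.289, -0.129, 0, 0, 0, 0.37], [0.085, -0.289, -0.129, 0, 0, 0, 0.37]]'
python3 -c "
from h import *
go(581,239,220,45)"
```

```text
time: 0.82
eef_pos: [0.4801, 0.3522, 0.2314]
eef_rot: [0.001, 0.388, 0.922, -0.001]
ft_force: [0.4, -1.6, 0.4]
finger_gap: 0.085
grasp_force: 0.0
shift [-0.1514 -0.007   0.0118] rz -0.011 yawy 44.4 dist 0.152
```

```bash
python3 -m jog '[[0.085, -0.151, -0.007, 0.012, 0, 0, 0], [0.085, -0.151, -0.007, 0.012, 0, 0, 0], [0.085, -0.151, -0.007, 0.012, 0, 0, 0], [0.085, -0.151, -0.007, 0.012, 0, 0, 0], [0.085, -0.151, -0.007, 0.012, 0, 0, 0], [0.085, -0.151, -0.007, 0.012, 0, 0, 0]]'
python3 -c "
from h import *
im,c=snap('wrist','w1')
p=proj([[.581,.239,.047],[.581,.239,.05]],c);print(p)
go(581,239,40,45)"
```

```text
time: 1.32
eef_pos: [0.5787, 0.2429, 0.2188]
eef_rot: [-0.0, 0.387, 0.922, -0.001]
ft_force: [-0.2, 0.8, -0.3]
finger_gap: 0.0853
grasp_force: 0.0
[[256.60041997 174.72961627]
 [256.60005931 175.37984133]]
shift [-0.0071 -0.0019  0.1788] rz -0.006 yawy 44.6 dist 0.179
```

View pics/w1.png

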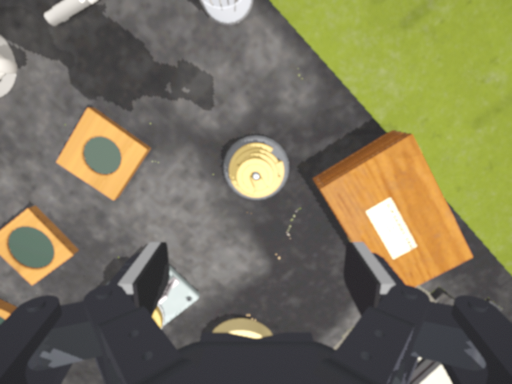

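The wrist view shows the pin at (256,176), as predicted, and two blocks at (102,155) and (31,247). I'll measure more finely from it.

```bash
cat >> h.py <<'E'
def seat(f,x,y,r=45):
    im,c=load(f); hsv=cv2.cvtColor(im,cv2.COLOR_RGB2HSV)
    w=cv2.inRange(hsv,(3,100,60),(22,255,255)); s=np.zeros_like(w); y0,x0=max(y-r,0),max(x-r,0)
    s[y0:y+r,x0:x+r]=w[y0:y+r,x0:x+r]
    cn,h=cv2.findContours(s,cv2.RETR_CCOMP,cv2.CHAIN_APPROX_NONE)
    k=max([k for k,hh in zip(cn,h[0]) if hh[3]>=0],key=cv2.contourArea)
    o,ab,_=cv2.fitEllipse((onz(k.reshape(-1,2),c,.014)[:,:2]*1000).astype(np.float32))
    print('seat',np.round(o,1),np.round(ab,1)); return o
E
python3 - <<'E'
from h import *
seat('w1',102,155,55);seat('w1',31,247,48)
im,c=load('w1')
print('pin',onz((256.3,176.3),c,.047))
cv2.imwrite('pics/w1c.png',cv2.resize(im[130:210,215:300,::-1],(680,600 if 0 else 640)[:2] if 0 else (595,560),interpolation=cv2.INTER_CUBIC))
E
```

```text
seat [440.5 123.2] [44.6 45.5]
seat [445.2 -39.6] [59.4 60.5]
pin [[0.58198579 0.23752976 0.047     ]]
```

View pics/w1c.png

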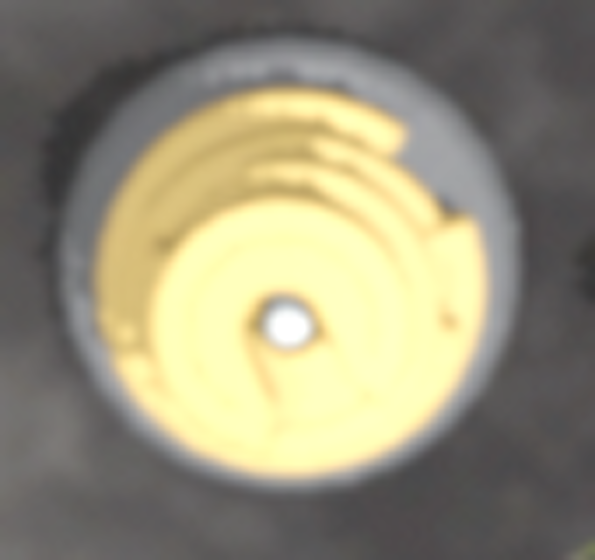

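The 40 mm disc's slot points image-down (about −45° in world) and the 64's slot to the upper right (about 80°). Now I'll check that the arm has settled and re-measure.

```bash
python3 -m jog '[[0.085, 0, 0, 0, 0, 0, 0], [0.085, 0, 0, 0, 0, 0, 0]]'
python3 - <<'E'
from h import *
im,c=snap('wrist','w2')
g=im[165:188,245:268].astype(int); m=(g.min(2)>200)&(g[:,:,0]-g[:,:,2]<45)
yx=np.argwhere(m); print(len(yx)); p=yx.mean(0)[::-1]+[245,165]; print(p,onz(p,c,.047))
seat('w2',102,155,55);seat('w2',31,247,48)
go(581.5,238,40,45)
E
```

```text
time: 1.53
eef_pos: [0.5766, 0.2475, 0.2193]
eef_rot: [-0.001, 0.384, 0.924, 0.0]
ft_force: [-0.2, -0.2, -1.2]
finger_gap: 0.0851
grasp_force: 0.0
28
[253.78571429 180.5       ] [[0.58145124 0.23711605 0.047     ]]
seat [440.5 123.2] [44.6 45.2]
seat [445.2 -39.6] [59.2 60.4]
shift [-0.0101 -0.0032  0.1793] rz -0.002 yawy 44.9 dist 0.18
```

```bash
python3 -m jog '[[0.06, -0.010, -0.003, 0.04, 0, 0, 0], [0.06, -0.010, -0.003, 0.08, 0, 0, 0], [0.06, -0.010, -0.003, 0.12, 0, 0, 0], [0.06, -0.010, -0.003, 0.145, 0, 0, 0], [0.06, -0.010, -0.003, 0.145, 0, 0, 0], [0.06, -0.010, -0.003, 0.145, 0, 0, 0]]'
python3 -c "
from h import *
go(581.5,238,40,45)"
```

```text
time: 2.08
eef_pos: [0.5816, 0.2368, 0.0736]
eef_rot: [-0.001, 0.384, 0.923, -0.001]
ft_force: [0.9, -0.2, 0.1]
finger_gap: 0.0603
grasp_force: 0.0
shift [0.0009 0.0009 0.0336] rz -0.004 yawy 44.8 dist 0.034
```

```bash
python3 -m jog '[[0.06, 0.001, 0.001, 0.02, 0, 0, 0], [0.06, 0.001, 0.001, 0.033, 0, 0, 0], [0.06, 0.001, 0.001, 0.033, 0, 0, 0], [0.03, 0.001, 0.001, 0.033, 0, 0, 0], [0.03, 0.001, 0.001, 0.033, 0, 0, 0], [0.03, 0.001, 0.001, 0.033, 0, 0, 0], [0.03, 0.001, 0.001, 0.033, 0, 0, 0], [0.03, 0.001, 0.001, 0.033, 0, 0, 0]]'
```

```text
time: 2.75
eef_pos: [0.5838, 0.2379, 0.0432]
eef_rot: [0.001, 0.385, 0.923, 0.001]
ft_force: [-1.3, 0.1, 6.3]
finger_gap: 0.0368
grasp_force: 59.9
```

```bash
python3 -m jog '[[0.03, 0, 0, -0.005, 0, 0, 0], [0.03, 0, 0, -0.02, 0, 0, 0], [0.03, 0, 0, -0.05, 0, 0, 0], [0.03, 0, 0, -0.08, 0, 0, 0], [0.03, 0, 0, -0.08, 0, 0, 0]]'
python3 -c "
from h import *
im,c=snap('wrist','w3');a=im[::,::,::-1]
b=snap('side','s3')[0][190:330,130:320,::-1]
cv2.imwrite('pics/v3.png',np.hstack([a[100:384,100:400],cv2.resize(b,(386,284),interpolation=cv2.INTER_CUBIC)]))"
```

```text
time: 3.17
eef_pos: [0.5871, 0.2388, 0.1281]
eef_rot: [0.004, 0.385, 0.923, 0.005]
ft_force: [1.4, 0.2, 0.3]
finger_gap: 0.0363
grasp_force: 60.3
```

View pics/v3.png

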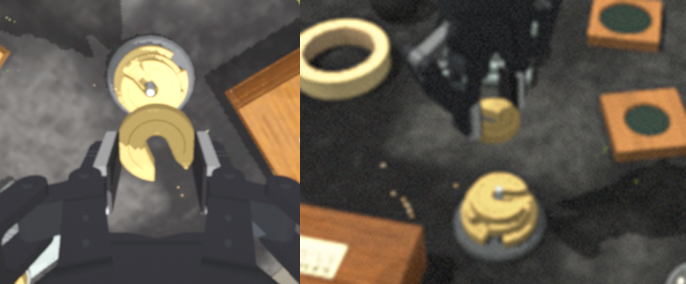

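The disc is held but tilted about the finger axis: its face is turned toward the side camera, and the slot opens image-down. I'll check where the pads and disc actually are.

```bash
python3 -m jog '[[0.03, 0, 0, 0, 0, 0, 0], [0.03, 0, 0, 0, 0, 0, 0], [0.03, 0, 0, 0, 0, 0, 0]]'
python3 -c "
from h import *
im,c=snap('wrist','w4');print(tool().round(4))
T=tool()
P=[T[:3,3]+T[:3,:3]@np.array(v) for v in [(0,0,0),(0,.02,0),(0,-.02,0),(.011,.02,0),(-.011,.02,0),(0,.02,-.019),(0,-.02,-.019)]]
print(proj(P,c).round(0).tolist())
a=cv2.resize(im[190:340,180:330,::-1],(590,590),interpolation=cv2.INTER_CUBIC)
cv2.imwrite('pics/v4.png',a)"
```

```text
time: 3.52
eef_pos: [0.5818, 0.2371, 0.1198]
eef_rot: [-0.001, 0.385, 0.923, -0.001]
ft_force: [-0.7, 0.3, -1.1]
finger_gap: 0.0366
grasp_force: 60.3
[[-7.033e-01  7.108e-01 -2.100e-03  5.819e-01]
 [ 7.109e-01  7.033e-01 -1.000e-03  2.372e-01]
 [ 7.000e-04 -2.200e-03 -1.000e+00  1.200e-01]
 [ 0.000e+00  0.000e+00  0.000e+00  1.000e+00]]
[[259.0, 243.0], [297.0, 243.0], [221.0, 243.0], [298.0, 223.0], [296.0, 261.0], [302.0, 261.0], [216.0, 261.0]]
```

View pics/v4.png

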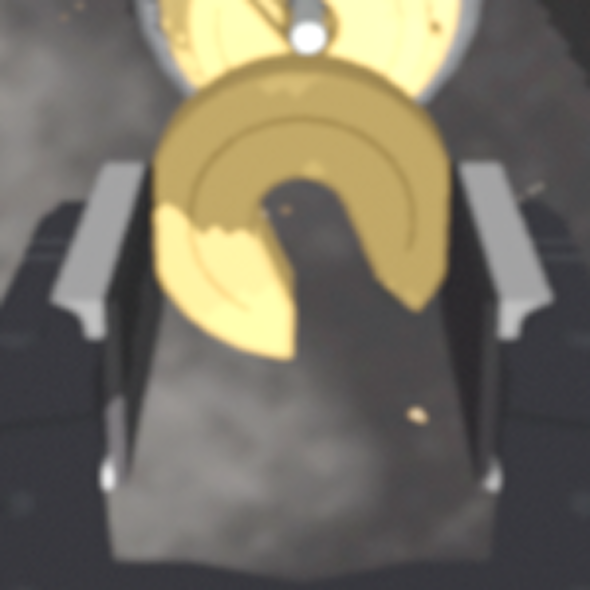

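The disc bites about 1.7 mm into each soft pad, so the 36.6 mm gap is right. The grip is only on the top edge, because the tips sit higher than I assumed, and that let the disc swing. I'll work out the tilt and the tip height.

Run:
```python
from h import *
from scipy.optimize import fsolve
im,c=load('w4');T=tool();s=150/590
def pt(x,y,z): return T[:3,3]+T[:3,:3]@np.array([x,y,z])
row=lambda x,y,z: proj([pt(x,y,z)],c)[0]
# tip height from tip corner, x=+.011,y=.0183
obs=190+165*s
for z in (0,-.003,-.006,-.009,-.012): print(z,row(.011,.0183,z).round(1),end=' ')
print('obs',180+465*s,obs)
top,bot,sl=190+55*s,190+362*s,190+180*s
# segment of 40mm about (x0=0,z0) tilt a : +x end lower
f=lambda v:[row(v[2]+.02*np.cos(v[0]),0,v[1]+.02*np.sin(v[0]))[1]-top,row(v[2]-.02*np.cos(v[0]),0,v[1]-.02*np.sin(v[0]))[1]-bot,row(v[2]+.006*np.cos(v[0]),0,v[1]+.006*np.sin(v[0]))[1]-sl]
for x0 in (-.003,0,.003):
    g=lambda w:f([w[0],w[1],x0])[:2]; print(x0,fsolve(g,[.3,-.005]),f(list(fsolve(g,[.3,-.005]))+[x0])[2])
go(440.5,123.5,120)
```

```text
0 [294.6 223. ] -0.003 [295.3 225.3] -0.006 [296.  227.7] -0.009 [296.8 230.2] -0.012 [297.6 232.8] obs 298.22033898305085 231.94915254237287
-0.003 [0.42883958 0.00562955] -3.937196554504851
0 [4.24687169e-01 5.08660252e-05] -4.795661337586722
0.003 [ 0.17294474 -0.00732457] -3.887164195956899
shift [ 0.0187 -0.1805  0.0004] rz 0 yawy 44.7 dist 0.181<stdin>:14: RuntimeWarning: The iteration is not making good progress, as measured by the 
 improvement from the last ten iterations.
```

```bash
python3 -m jog '[[0.03, 0.004, -0.036, 0, 0, 0, 0], [0.03, 0.008, -0.072, 0, 0, 0, 0], [0.03, 0.012, -0.11, 0.0, 0, 0, 0], [0.03, 0.015, -0.145, 0.02, 0, 0, 0], [0.03, 0.019, -0.18, 0.05, 0, 0, 0], [0.03, 0.019, -0.18, 0.065, 0, 0, 0], [0.03, 0.019, -0.18, 0.065, 0, 0, 0], [0.03, 0.019, -0.18, 0.065, 0, 0, 0]]'
python3 -m jog '[[0.03, 0, 0, 0, 0, 0, 0], [0.03, 0, 0, 0, 0, 0, 0]]'
python3 -c "
from h import *
im,c=snap('wrist','w5')
b,cs=snap('side','s5')
cv2.imwrite('pics/v5.png',np.hstack([cv2.resize(im[170:350,160:350,::-1],(411,390)),cv2.resize(b[195:295,255:355,::-1],(389,390),interpolation=cv2.INTER_CUBIC)]))
go(440.5,123.5,30)"
```

```text
time: 4.23
eef_pos: [0.4414, 0.1244, 0.056]
eef_rot: [-0.0, 0.385, 0.923, -0.0]
ft_force: [1.1, 1.0, -0.6]
finger_gap: 0.0366
grasp_force: 60.4
time: 4.4
eef_pos: [0.4439, 0.1258, 0.0576]
eef_rot: [0.001, 0.385, 0.923, 0.001]
ft_force: [0.6, 0.6, 0.1]
finger_gap: 0.0363
grasp_force: 60.4
shift [ 0.0005 -0.0034  0.0273] rz 0 yawy 44.7 dist 0.028
```

View pics/v5.png

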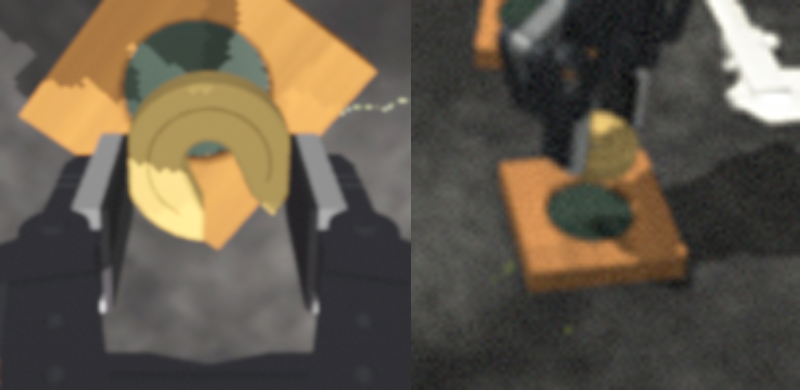

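Run:
```python
from h import *
T=tool();Ti=np.linalg.inv(T)
def ray(px,cam):
    a=onz(px,cam,.3)[0];b=onz(px,cam,0)[0]; f=lambda X:(Ti@np.r_[X,1])[:3]; return f(a),f(b)
w=load('w5')[1];s=load('s5')[1]
for px in [(307.4,242.4),(309.5,241),(311.3,239)]:
    a,b=ray(px,s); k=a[1]/(a[1]-b[1]); print('side',px,(a+k*(b-a)).round(4))
a,b=ray((256.2,203.3),w)
for z in (-.01,-.005,0,.005,.01,.015):
    k=(z-a[2])/(b[2]-a[2]); print('wrist',(a+k*(b-a)).round(4))
print((Ti@np.array([.4405,.1235,.014,1])).round(4))
```

```text
side (307.4, 242.4) [0.0178 0.     0.0137]
side (309.5, 241) [0.0219 0.     0.0073]
side (311.3, 239) [ 0.0252  0.     -0.0001]
wrist [ 0.0247 -0.0006 -0.01  ]
wrist [ 0.023  -0.0006 -0.005 ]
wrist [ 0.0212 -0.0006  0.    ]
wrist [ 0.0195 -0.0006  0.005 ]
wrist [ 0.0178 -0.0006  0.01  ]
wrist [ 0.0161 -0.0006  0.015 ]
[ 6.00e-04 -3.50e-03  4.33e-02  1.00e+00]
```

```bash
python3 -m jog '[[0.03, 0, -0.003, 0, 0, 0.12, 0], [0.03, 0, -0.003, 0, 0, 0.24, 0], [0.03, 0, -0.003, 0.0, 0, 0.36, 0], [0.03, 0, -0.003, 0.01, 0, 0.42, 0], [0.03, 0, -0.003, 0.025, 0, 0.42, 0], [0.03, 0, -0.003, 0.03, 0, 0.42, 0], [0.03, 0, -0.003, 0.03, 0, 0.42, 0], [0.03, 0, -0.003, 0.03, 0, 0.42, 0]]'
python3 -m jog '[[0.03, 0, 0, 0, 0, 0, 0], [0.03, 0, 0, 0, 0, 0, 0]]'
python3 -c "
from h import *
im,c=snap('wrist','w6')
b,cs=snap('side','s6')
T=tool();print(proj([T[:3,3]],cs),proj([T[:3,3],[.4405,.1235,.014]],c))
cv2.imwrite('pics/v6.png',np.hstack([cv2.resize(im[170:350,160:350,::-1],(411,390)),cv2.resize(b[195:295,255:355,::-1],(389,390),interpolation=cv2.INTER_CUBIC)]))
go(440.5,123.5,17)"
```

```text
time: 5.17
eef_pos: [0.4393, 0.123, 0.0267]
eef_rot: [-0.192, 0.376, 0.903, 0.08]
ft_force: [0.4, -0.3, -0.8]
finger_gap: 0.0367
grasp_force: 60.5
time: 5.33
eef_pos: [0.4397, 0.1231, 0.0272]
eef_rot: [-0.192, 0.376, 0.903, 0.081]
ft_force: [0.4, -0.4, -0.8]
finger_gap: 0.0362
grasp_force: 60.5
[[301.05675025 243.13984709]] [[257.99311253 242.65166221]
 [259.81094968 242.08328152]]
shift [-0.0043  0.0011  0.0091] rz 0 yawy 44.8 dist 0.01
```

View pics/v6.png

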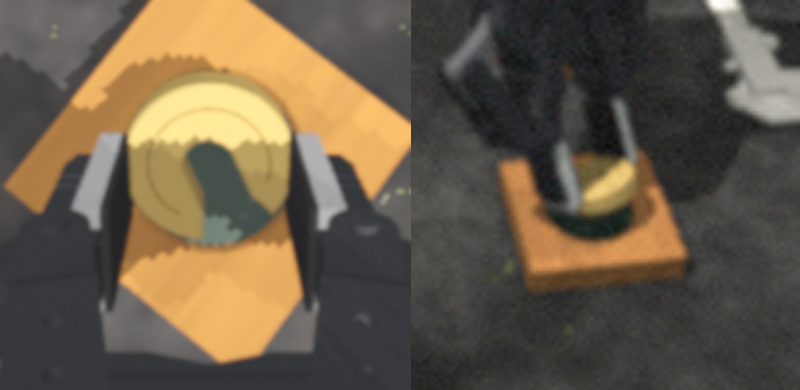

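The disc is now level over the recess and centred to within about 1 mm. I'll lower it gently.

```bash
python3 -m jog '[[0.03, -0.002, 0.001, 0.005, 0, 0, 0], [0.03, -0.0043, 0.001, 0.009, 0, 0, 0], [0.03, -0.0043, 0.001, 0.009, 0, 0, 0], [0.03, -0.0043, 0.001, 0.009, 0, 0, 0]]'
python3 -m jog '[[0.03, -0.0008, 0, 0.0018, 0, 0, 0], [0.03, -0.0008, 0, 0.0018, 0, 0, 0], [0.03, -0.0008, 0, 0.0018, 0, 0, 0]]'
```

```text
time: 5.77
eef_pos: [0.4399, 0.1244, 0.0173]
eef_rot: [-0.194, 0.376, 0.902, 0.081]
ft_force: [-1.3, 0.7, 7.9]
finger_gap: 0.0363
grasp_force: 61.3
time: 6.02
eef_pos: [0.4396, 0.1248, 0.0163]
eef_rot: [-0.195, 0.376, 0.902, 0.082]
ft_force: [-2.0, 0.8, 14.6]
finger_gap: 0.0365
grasp_force: 62.7
```

```bash
python3 -m jog '[[0.03, 0.0005, 0, -0.001, 0, 0, 0], [0.055, 0.0005, 0, -0.001, 0, 0, 0], [0.055, 0.0005, 0, -0.001, 0, 0, 0], [0.055, 0.0005, 0, -0.001, 0, 0, 0], [0.06, 0, 0, -0.03, 0, 0, 0], [0.06, 0, 0, -0.06, 0, 0, 0], [0.06, 0, 0, -0.1, 0, 0, 0], [0.06, 0, 0, -0.1, 0, 0, 0]]'
python3 -m jog '[[0.06, 0, 0, 0, 0, -0.12, 0], [0.06, 0, 0, 0, 0, -0.24, 0], [0.06, 0, 0, 0, 0, -0.36, 0], [0.06, 0, 0, 0, 0, -0.42, 0], [0.06, 0, 0, 0, 0, -0.42, 0], [0.06, 0, 0, 0, 0, -0.42, 0]]'
python3 -c "
from h import *
im,c=snap('wrist','w7')
b,cs=snap('side','s7')
print(proj([[.4405,.1235,.014]],c))
p=proj([[.4405,.1235,.014]],c)[0].astype(int)
cv2.imwrite('pics/v7.png',np.hstack([cv2.resize(im[max(p[1]-70,0):p[1]+70,max(p[0]-70,0):p[0]+70,::-1],(390,390)),cv2.resize(b[200:300,230:370,::-1],(410,390),interpolation=cv2.INTER_CUBIC)]))
go(581.5,238,120,45)"
```

```text
time: 6.68
eef_pos: [0.4752, 0.0913, 0.1106]
eef_rot: [-0.186, 0.378, 0.903, 0.083]
ft_force: [1.8, -0.1, 0.6]
finger_gap: 0.0602
grasp_force: 0.0
time: 7.18
eef_pos: [0.4683, 0.0945, 0.1055]
eef_rot: [-0.001, 0.384, 0.923, 0.0]
ft_force: [0.7, -0.2, -0.1]
finger_gap: 0.0601
grasp_force: 0.0
[[258.70620286 143.05249697]]
shift [ 0.0247  0.1816 -0.0145] rz -0.007 yawy 44.6 dist 0.184
```

View pics/v7.png

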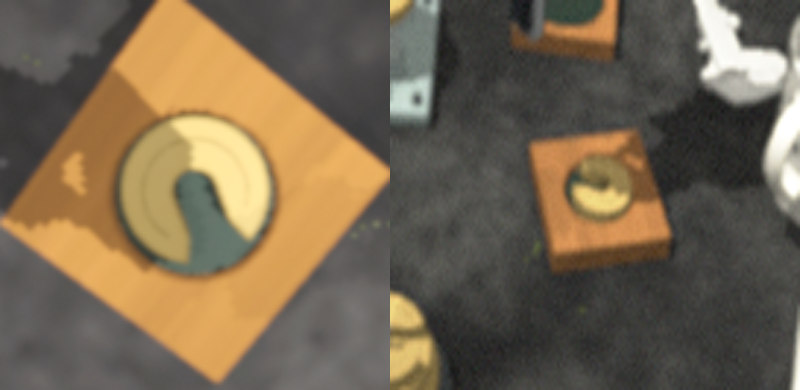

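Disc 40 lies flat in its recess. Next is disc 48. First I'll go above the stack and confirm its slot direction.

```bash
python3 -m jog '[[0.056, 0.005, 0.036, -0.015, 0, 0, -0.12], [0.056, 0.01, 0.072, -0.025, 0, 0, -0.24], [0.056, 0.015, 0.108, -0.03, 0, 0, -0.36], [0.056, 0.02, 0.144, -0.03, 0, 0, -0.48], [0.056, 0.025, 0.181, -0.03, 0, 0, -0.6], [0.056, 0.025, 0.181, -0.03, 0, 0, -0.72], [0.056, 0.025, 0.181, -0.03, 0, 0, -0.84], [0.056, 0.025, 0.181, -0.03, 0, 0, -0.96]]'
python3 -m jog '[[0.056, 0, 0, 0, 0, 0, 0], [0.056, 0, 0, 0, 0, 0, 0], [0.056, 0, 0, 0, 0, 0, 0]]'
python3 -c "
from h import *
im,c=snap('wrist','w8')
p=proj([[.5815,.2375,.047]],c)[0];print(p); x,y=p.astype(int)
print('axes px', (proj([[.6015,.2375,.047],[.5815,.2575,.047]],c)-p).round(1).tolist())
cv2.imwrite('pics/v8.png',cv2.resize(im[y-50:y+60,x-60:x+60,::-1],(600,550),interpolation=cv2.INTER_CUBIC))
go(581.5,237.5,50,100)"
```

```text
time: 7.95
eef_pos: [0.5815, 0.2376, 0.1344]
eef_rot: [-0.001, -0.086, 0.996, -0.0]
ft_force: [-0.9, -0.3, 0.3]
finger_gap: 0.0559
grasp_force: 0.0
time: 8.2
eef_pos: [0.5806, 0.2376, 0.1353]
eef_rot: [-0.0, -0.082, 0.997, -0.0]
ft_force: [-0.1, -0.7, -0.7]
finger_gap: 0.0557
grasp_force: 0.0
[258.82137428 196.62582205]
axes px [[-4.0, 22.7], [24.3, 3.8]]
shift [-0.001  -0.0006  0.0855] rz -0.009 yawy 99.5 dist 0.085
```

View pics/v8.png

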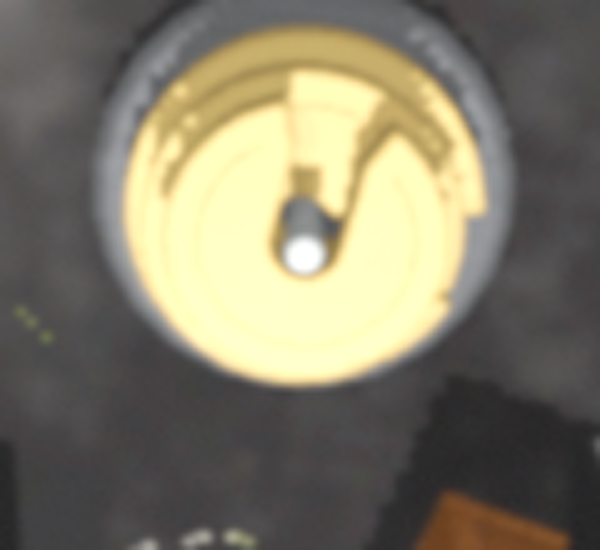

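The slot of disc 48 points image-up, about −x, so it is perpendicular to the closing line. The pin matches the prediction. I'll descend in small steps.

```bash
python3 -m jog '[[0.056, -0.001, 0, 0.04, 0, 0, 0], [0.056, -0.001, 0, 0.08, 0, 0, 0], [0.056, -0.001, 0, 0.1, 0, 0, 0], [0.056, -0.001, 0, 0.107, 0, 0, 0], [0.056, -0.001, 0, 0.107, 0, 0, 0], [0.056, -0.001, 0, 0.107, 0, 0, 0]]'
python3 -m jog '[[0.056, 0, 0, 0.003, 0, 0, 0], [0.056, 0, 0, 0.003, 0, 0, 0], [0.056, 0, 0, 0.003, 0, 0, 0]]'
```

```text
time: 8.75
eef_pos: [0.5818, 0.2393, 0.0294]
eef_rot: [0.001, -0.084, 0.996, 0.0]
ft_force: [0.8, 0.0, 0.2]
finger_gap: 0.056
grasp_force: 0.0
time: 9.0
eef_pos: [0.5817, 0.2393, 0.0267]
eef_rot: [0.001, -0.084, 0.996, 0.0]
ft_force: [-0.2, -0.5, -0.2]
finger_gap: 0.0561
grasp_force: 0.0
```

```bash
python3 -m jog '[[0.056, 0, 0.0015, 0.002, 0, 0, 0], [0.056, 0, 0.0015, 0.002, 0, 0, 0]]'
python3 -m jog '[[0.056, 0, 0, 0.002, 0, 0, 0], [0.056, 0, 0, 0.002, 0, 0, 0]]'
python3 -m jog '[[0.056, 0, 0, 0.002, 0, 0, 0], [0.056, 0, 0, 0.002, 0, 0, 0]]'|grep -E 'eef_pos|ft'
```

```text
time: 9.17
eef_pos: [0.5819, 0.24, 0.0249]
eef_rot: [0.001, -0.084, 0.996, -0.0]
ft_force: [0.7, -2.3, 2.4]
finger_gap: 0.0557
grasp_force: 0.8
time: 9.33
eef_pos: [0.5812, 0.2398, 0.0217]
eef_rot: [0.0, -0.084, 0.996, -0.0]
ft_force: [1.5, -1.5, 0.6]
finger_gap: 0.0561
grasp_force: 1.2
eef_pos: [0.5809, 0.2398, 0.0194]
ft_force: [1.6, -2.5, 1.3]
```

```bash
python3 -m jog '[[0.056, 0, -0.002, -0.008, 0, 0, 0], [0.052, 0, -0.002, -0.016, 0, 0, 0], [0.052, 0, -0.002, -0.016, 0, 0, 0], [0.052, 0, -0.002, -0.016, 0, 0, 0]]'
python3 -m jog '[[0.052, 0, 0, 0.004, 0, 0, 0], [0.052, 0, 0, 0.004, 0, 0, 0]]'
python3 -m jog '[[0.052, 0, 0, 0.003, 0, 0, 0], [0.052, 0, 0, 0.003, 0, 0, 0]]'|grep -E 'eef_pos|ft|grasp'
python3 -c "
from h import *
im,c=snap('wrist','w9');print(ctrl.observe()['ft_force'].round(1))
cv2.imwrite('pics/v9.png',cv2.resize(im[170:340,160:360,::-1],(700,595),interpolation=cv2.INTER_CUBIC))"
```

```text
time: 9.83
eef_pos: [0.5814, 0.2396, 0.0367]
eef_rot: [0.001, -0.085, 0.996, 0.001]
ft_force: [-0.1, 0.3, 0.7]
finger_gap: 0.0517
grasp_force: 0.0
time: 10.0
eef_pos: [0.5802, 0.2387, 0.0309]
eef_rot: [-0.001, -0.085, 0.996, -0.0]
ft_force: [1.1, 0.2, -0.7]
finger_gap: 0.052
grasp_force: 0.0
eef_pos: [0.5804, 0.2384, 0.0277]
ft_force: [-0.6, -0.3, -0.5]
grasp_force: 0.0
[ 1.  -0.  -0.6]
```

View pics/v9.png

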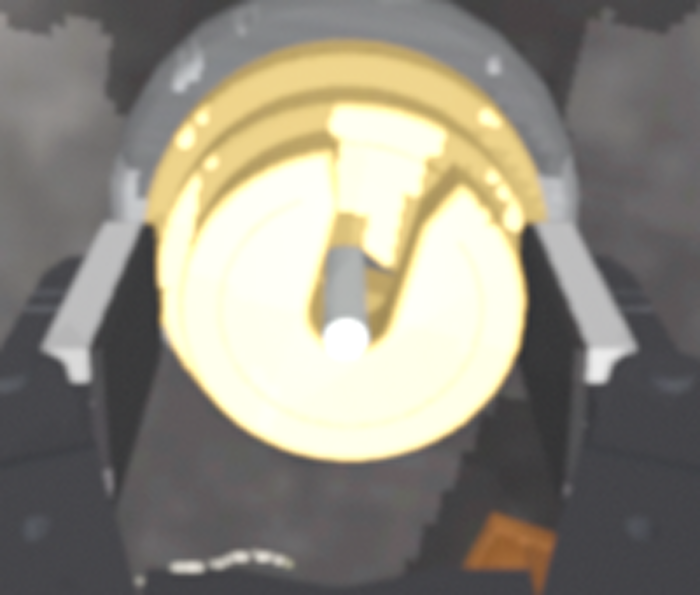

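Pads straddle disc 48 centrally (tip row ≈ 233) with no contact yet, so I'll keep stepping down until they touch.

```bash
for i in 1; do python3 -m jog '[[0.052, 0, -0.0005, 0.003, 0, 0, 0], [0.052, 0, -0.0005, 0.003, 0, 0, 0]]'|grep -E 'eef_pos|ft'
python3 -m jog '[[0.052, 0, 0, 0.002, 0, 0, 0], [0.052, 0, 0, 0.002, 0, 0, 0]]'|grep -E 'eef_pos|ft'
python3 -m jog '[[0.052, 0, 0, 0.002, 0, 0, 0], [0.052, 0, 0, 0.002, 0, 0, 0]]'|grep -E 'eef_pos|ft|grasp'; done
```

```text
eef_pos: [0.5813, 0.2385, 0.0267]
ft_force: [-1.3, 0.2, 6.1]
eef_pos: [0.5814, 0.2386, 0.0264]
ft_force: [-5.6, -1.3, 16.7]
eef_pos: [0.5815, 0.2386, 0.0262]
ft_force: [-9.6, -2.8, 27.3]
grasp_force: 13.5
```

Contact came at TCP ≈ 26.7 mm, so the tips stand about 3.3 mm behind the TCP at this opening. I'll back off 8 mm from the commanded pose, close, and check the force before lifting.

```bash
python3 -m jog '[[0.052, 0, 0, -0.008, 0, 0, 0], [0.052, 0, 0, -0.008, 0, 0, 0], [0.052, 0, 0, -0.008, 0, 0, 0]]'
python3 -m jog '[[0.036, 0, 0, 0, 0, 0, 0], [0.036, 0, 0, 0, 0, 0, 0], [0.036, 0, 0, 0, 0, 0, 0], [0.036, 0, 0, 0, 0, 0, 0], [0.036, 0, 0, 0, 0, 0, 0]]'
python3 -c "
from h import *
im,c=snap('wrist','w10')
cv2.imwrite('pics/w10c.png',cv2.resize(im[170:340,160:360,::-1],(700,595)))"
```

```text
time: 10.97
eef_pos: [0.5815, 0.2383, 0.0299]
eef_rot: [0.001, -0.084, 0.996, 0.0]
ft_force: [-0.2, 0.0, 0.6]
finger_gap: 0.0522
grasp_force: 0.3
time: 11.38
eef_pos: [0.5812, 0.2385, 0.03]
eef_rot: [-0.0, -0.085, 0.996, 0.0]
ft_force: [-1.5, -0.4, 8.0]
finger_gap: 0.0452
grasp_force: 60.2
```

```bash
python3 -m jog '[[0.036, 0, 0, -0.002, 0, 0, 0], [0.036, 0, 0, -0.004, 0, 0, 0], [0.036, 0, 0, -0.008, 0, 0, 0], [0.036, 0, 0, -0.008, 0, 0, 0]]'
python3 -m jog '[[0.036, 0, 0, -0.005, 0, 0, 0], [0.036, 0, 0, -0.01, 0, 0, 0], [0.036, 0, 0, -0.02, 0, 0, 0], [0.036, 0, 0, -0.03, 0, 0, 0], [0.036, 0, 0, -0.03, 0, 0, 0], [0.036, 0, 0, -0.03, 0, 0, 0]]'
python3 -c "
from h import *
im,c=snap('wrist','w11');b,cs=snap('side','s11')
cv2.imwrite('pics/v11.png',np.hstack([cv2.resize(im[150:340,160:360,::-1],(410,390)),cv2.resize(b[210:320,180:290,::-1],(390,390),interpolation=cv2.INTER_CUBIC)]))"
```

```text
time: 11.77
eef_pos: [0.5811, 0.2379, 0.0377]
eef_rot: [-0.0, -0.084, 0.996, -0.0]
ft_force: [0.4, 0.4, -0.9]
finger_gap: 0.0451
grasp_force: 61.3
time: 12.27
eef_pos: [0.582, 0.2385, 0.0691]
eef_rot: [0.001, -0.084, 0.996, 0.001]
ft_force: [-0.2, 0.2, -1.5]
finger_gap: 0.045
grasp_force: 61.4
```

View pics/v11.png

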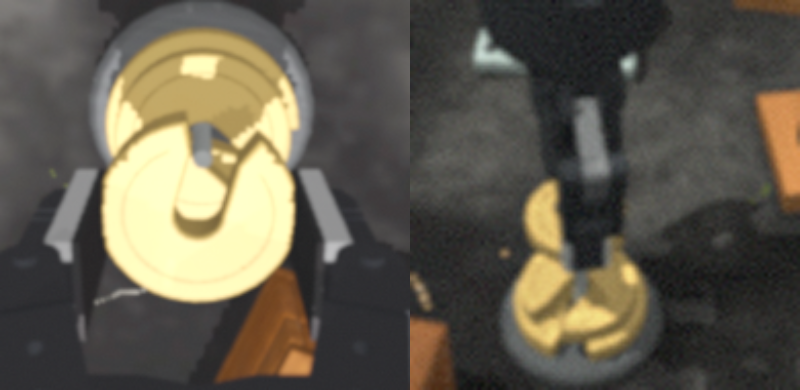

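Disc 48 is held level this time, with its slot image-up. I'll check the tilt numerically and measure the seat_48 direction.

Run:
```python
from h import *
from scipy.optimize import fsolve
im,c=load('w11');T=tool()
hsv=cv2.cvtColor(im,cv2.COLOR_RGB2HSV)
row=lambda x,z: proj([T[:3,3]+T[:3,:3]@np.array([x,0,z])],c)[0][1]
bot=150+302*190/390.
for a in (-.3,-.15,0,.15,.3):
  print(a,[round(float(row(x0+.024*np.cos(a),z+.024*np.sin(a))),1) for x0,z in ((0,-.008),)],[round(float(row(-.024*np.cos(a),z-.024*np.sin(a))),1) for z in (-.008,-.004)],'slot end',round(float(row(-.006*np.cos(a),-.008-.006*np.sin(a))),1), 'tips',round(float(row(.0222*np.cos(a),-.008+.0222*np.sin(a))),1))
print('obs bottom',bot,'slotend(top face)',150+222*190/390.,'tips',150+115*190/390.,150+133*190/390.)
go(475,-184,150)
go(475,-184,150,45)
```

```text
-0.3 [211.7] [281.0, 276.9] slot end 257.9 tips 214.8
-0.15 [207.5] [286.0, 281.8] slot end 259.1 tips 210.9
0 [204.5] [290.5, 286.0] slot end 260.1 tips 208.0
0.15 [202.6] [294.2, 289.5] slot end 260.8 tips 206.2
0.3 [201.9] [297.1, 292.3] slot end 261.4 tips 205.4
obs bottom 297.12820512820514 slotend(top face) 258.1538461538462 tips 206.02564102564102 214.7948717948718
shift [ 0.1756 -0.3981 -0.0823] rz 0 yawy 99.7 dist 0.443
shift [ 0.1756 -0.3981 -0.0823] rz 0.955 yawy 99.7 dist 0.443
```

```bash
python3 -m jog '[[0.036, 0, 0, -0.04, 0, 0, 0], [0.036, 0.01, -0.03, -0.065, 0, 0, 0], [0.036, 0.02, -0.065, -0.08, 0, 0, 0], [0.036, 0.03, -0.1, -0.08, 0, 0, 0], [0.036, 0.04, -0.14, -0.08, 0, 0, 0], [0.036, 0.05, -0.18, -0.08, 0, 0, 0], [0.036, 0.06, -0.22, -0.08, 0, 0, 0], [0.036, 0.07, -0.26, -0.08, 0, 0, 0]]'
python3 -m jog '[[0.036, 0.01, -0.035, 0, 0, 0, 0], [0.036, 0.02, -0.07, 0, 0, 0, 0], [0.036, 0.035, -0.105, 0, 0, 0, 0], [0.036, 0.046, -0.138, 0, 0, 0, 0], [0.036, 0.046, -0.138, 0, 0, 0, 0], [0.036, 0.046, -0.138, 0, 0, 0, 0], [0.036, 0.046, -0.138, 0, 0, 0, 0], [0.036, 0.046, -0.138, 0, 0, 0, 0]]'
python3 -c "
from h import *
im,c=snap('wrist','w12')
p=proj([[.475,-.184,.014]],c)[0];print(p)
seat('w12',int(p[0]),int(p[1]),70)
go(475,-184,60)"
```

```text
time: 13.03
eef_pos: [0.555, -0.0318, 0.1474]
eef_rot: [-0.0, -0.085, 0.996, 0.0]
ft_force: [-0.0, -0.2, -1.8]
finger_gap: 0.0449
grasp_force: 62.1
time: 13.7
eef_pos: [0.5341, -0.1718, 0.1473]
eef_rot: [-0.0, -0.086, 0.996, 0.001]
ft_force: [1.4, 0.1, -0.8]
finger_gap: 0.0449
grasp_force: 62.2
[256.54929771 116.31139619]
seat [ 476.  -188.2] [53.  53.2]
shift [ 0.0604 -0.0021  0.0874] rz 0 yawy 99.9 dist 0.106
```

```bash
python3 -m jog '[[0.036, 0.03, -0.003, 0.02, 0, 0, 0], [0.036, 0.06, -0.0057, 0.04, 0, 0, 0], [0.036, 0.06, -0.0057, 0.07, 0, 0, 0], [0.036, 0.06, -0.0057, 0.1, 0, 0, 0], [0.036, 0.06, -0.0057, 0.12, 0, 0, 0], [0.036, 0.06, -0.0057, 0.12, 0, 0, 0], [0.036, 0.06, -0.0057, 0.12, 0, 0, 0], [0.036, 0.06, -0.0057, 0.12, 0, 0, 0]]'
python3 -m jog '[[0.036, 0, 0, 0, 0, 0, 0], [0.036, 0, 0, 0, 0, 0, 0]]'
python3 -c "
from h import *
go(476,-187.5,13)"
```

```text
time: 14.42
eef_pos: [0.4771, -0.1891, 0.0288]
eef_rot: [0.001, -0.085, 0.996, -0.0]
ft_force: [-0.1, 0.0, -0.8]
finger_gap: 0.045
grasp_force: 62.1
time: 14.58
eef_pos: [0.4771, -0.1897, 0.0292]
eef_rot: [0.002, -0.085, 0.996, -0.0]
ft_force: [0.0, 0.3, -0.9]
finger_gap: 0.0449
grasp_force: 62.1
shift [0.0008 0.0024 0.0162] rz 0 yawy 99.7 dist 0.016
```

```bash
python3 -m jog '[[0.036, 0.001, 0.002, 0.008, 0, 0, 0], [0.036, 0.001, 0.002, 0.012, 0, 0, 0], [0.036, 0.001, 0.002, 0.012, 0, 0, 0]]'
python3 -m jog '[[0.036, 0, 0, 0.002, 0, 0, 0], [0.036, 0, 0, 0.002, 0, 0, 0]]' | grep -E 'eef_pos|ft'
python3 -m jog '[[0.036, 0, 0, 0.0015, 0, 0, 0], [0.036, 0, 0, 0.0015, 0, 0, 0]]' | grep -E 'eef_pos|ft'
```

```text
time: 14.83
eef_pos: [0.4734, -0.1872, 0.0148]
eef_rot: [-0.001, -0.085, 0.996, 0.0]
ft_force: [-0.3, 0.0, -1.5]
finger_gap: 0.045
grasp_force: 62.1
eef_pos: [0.474, -0.1876, 0.0133]
ft_force: [0.8, -0.0, -0.4]
eef_pos: [0.4745, -0.1878, 0.0121]
ft_force: [-0.4, 0.3, -1.3]
```

```bash
python3 -m jog '[[0.036, -0.001, 0, 0.0015, 0, 0, 0], [0.036, -0.001, 0, 0.0015, 0, 0, 0]]' | grep -E 'eef_pos|ft'
python3 -m jog '[[0.036, 0, 0, 0.0015, 0, 0, 0], [0.036, 0, 0, 0.0015, 0, 0, 0]]' | grep -E 'eef_pos|ft'
```

```text
eef_pos: [0.4746, -0.1878, 0.0119]
ft_force: [-4.9, 1.2, 13.2]
eef_pos: [0.4746, -0.1879, 0.0118]
ft_force: [-8.6, 3.7, 26.1]
```

```bash
python3 -m jog '[[0.036, 0, 0, -0.003, 0, 0, 0], [0.036, 0, 0, -0.003, 0, 0, 0], [0.06, 0, 0, -0.003, 0, 0, 0], [0.06, 0, 0, -0.003, 0, 0, 0], [0.06, 0, 0, -0.003, 0, 0, 0], [0.06, 0, 0, -0.02, 0, 0, 0], [0.06, 0, 0, -0.06, 0, 0, 0], [0.06, 0, 0, -0.1, 0, 0, 0]]'
python3 -m jog '[[0.06, -0.03, 0, -0.02, 0, 0, 0], [0.06, -0.06, 0, -0.02, 0, 0, 0], [0.06, -0.06, 0, -0.02, 0, 0, 0], [0.06, -0.06, 0, -0.02, 0, 0, 0], [0.06, -0.06, 0, -0.02, 0, 0, 0]]' | grep eef_pos
cat >> h.py <<'E'
def disc(f,x,y,r=45,z=.02,lo=(18,50,90),hi=(34,255,255)):
    "fit the brass blob near px: outline cast on plane z -> min enclosing circle"
    im,c=load(f); hsv=cv2.cvtColor(im,cv2.COLOR_RGB2HSV); w=cv2.inRange(hsv,lo,hi); s=np.zeros_like(w)
    y0,x0=max(y-r,0),max(x-r,0); s[y0:y+r,x0:x+r]=w[y0:y+r,x0:x+r]
    cn,_=cv2.findContours(s,cv2.RETR_EXTERNAL,cv2.CHAIN_APPROX_NONE); k=max(cn,key=cv2.contourArea)
    P=(onz(k.reshape(-1,2),c,z)[:,:2]*1000).astype(np.float32); o,rr=cv2.minEnclosingCircle(P)
    m=cv2.moments(P); print('disc',np.round(o,1),'dia',round(2*rr,1),'area',round(m['m00']),'mouth dir',np.degrees(np.arctan2(o[1]-m['m01']/m['m00'],o[0]-m['m10']/m['m00'])).round(0))
E
python3 -c "
from h import *
im,c=snap('wrist','w13');b,cs=snap('side','s13')
p=proj([[.476,-.188,.02]],c)[0].astype(int);print(p,im[p[1]+8:p[1]+12,p[0]+8].tolist())
for h in (100,80): disc('w13',p[0],p[1],60,.02,(20,h,90))
p=proj([[.476,-.188,.02]],cs)[0].astype(int);print(p);disc('s13',p[0],p[1],25,.02,(20,90,90))
p=proj([[.44,.124,.02]],cs)[0].astype(int);disc('s13',p[0],p[1],25,.02,(20,90,90))
"
```

```text
time: 16.17
eef_pos: [0.4736, -0.187, 0.1086]
eef_rot: [-0.002, -0.085, 0.996, 0.001]
ft_force: [1.3, 0.2, 0.5]
finger_gap: 0.0597
grasp_force: 0.0
eef_pos: [0.5334, -0.1774, 0.1282]
[258 120] [[255, 255, 181], [255, 255, 181], [255, 255, 182], [255, 255, 182]]
disc [ 469.5 -183.5] dia 31.4 area 45 mouth dir 106.0
disc [ 476.2 -189.9] dia 49.9 area 1513 mouth dir 174.0
[272 162]
disc [ 474.8 -186. ] dia 56.7 area 1844 mouth dir -131.0
disc [440.1 127.8] dia 45.2 area 1212 mouth dir -26.0
```

```bash
python3 -c "
from h import *
im,c=load('w7');p=proj([[.4405,.1235,.02]],c)[0].astype(int)
for z in (.016,.02,.024): disc('w7',p[0],p[1],45,z,(20,80,90))
im,c=load('w13');p=proj([[.476,-.188,.02]],c)[0].astype(int);x,y=p
seat('w13',x,y,70)
for k in range(-50,51,2): print(im[y,x+k].tolist() if abs(k)>22 else '',end=' ')
print()
for k in range(-46,47,2): print(im[y+k,x].tolist() if abs(k)>22 else '',end=' ')
"
```

```text
disc [438.3 124.3] dia 42.7 area 1016 mouth dir -21.0
disc [438.  124.7] dia 41.9 area 981 mouth dir -21.0
disc [437.6 125. ] dia 41.2 area 947 mouth dir -21.0
seat [ 476.7 -187.5] [51.  53.1]
[102, 99, 97] [158, 126, 101] [238, 181, 107] [205, 149, 83] [181, 129, 72] [182, 130, 72] [181, 130, 72] [191, 139, 76] [228, 171, 96] [231, 195, 122] [255, 249, 176] [255, 254, 180] [255, 250, 175] [255, 244, 169]                        [255, 254, 180] [255, 236, 164] [156, 150, 117] [121, 124, 108] [200, 149, 90] [246, 188, 105] [239, 181, 101] [193, 139, 78] [184, 132, 74] [188, 135, 75] [229, 171, 96] [229, 174, 109] [126, 110, 100] [105, 102, 101] 
[186, 133, 75] [185, 133, 75] [206, 151, 82] [248, 191, 108] [251, 193, 110] [247, 188, 107] [221, 168, 103] [138, 138, 118] [113, 131, 118] [112, 132, 118] [107, 127, 115] [109, 127, 116]                        [255, 254, 182] [255, 255, 187] [255, 251, 179] [195, 179, 133] [187, 142, 94] [246, 186, 107] [255, 200, 116] [255, 199, 117] [255, 199, 116] [255, 198, 114] [251, 194, 111] [218, 163, 102]
```

Disc 48 shows the same size bias as disc 40 and the recess outline is not bulged, so it lies in its recess. Back to the stack to find disc 56's slot.

```bash
python3 -c "
from h import *
go(581.5,237.5,150,100)"
python3 -m jog '[[0.07, -0.007, 0.03, -0.03, 0, 0, 0], [0.07, -0.015, 0.07, -0.03, 0, 0, 0], [0.07, -0.02, 0.11, -0.03, 0, 0, 0], [0.07, -0.03, 0.15, -0.03, 0, 0, 0], [0.07, -0.04, 0.19, -0.03, 0, 0, 0], [0.07, -0.05, 0.23, -0.03, 0, 0, 0], [0.07, -0.06, 0.27, -0.03, 0, 0, 0], [0.07, -0.07, 0.305, -0.03, 0, 0, 0]]' | grep eef_pos
python3 -c "
from h import *
go(581.5,237.5,150,100)"
```

```text
shift [-0.1175  0.4013 -0.0218] rz -0.006 yawy 99.6 dist 0.419
eef_pos: [0.5508, 0.1371, 0.1588]
shift [-0.0473  0.0938  0.0088] rz -0.005 yawy 99.7 dist 0.105
```

```bash
python3 -m jog '[[0.07, -0.02, 0.03, 0, 0, 0, 0], [0.07, -0.03, 0.06, 0, 0, 0, 0], [0.07, -0.047, 0.094, 0.008, 0, 0, 0], [0.07, -0.047, 0.094, 0.008, 0, 0, 0], [0.07, -0.047, 0.094, 0.008, 0, 0, 0], [0.07, -0.047, 0.094, 0.008, 0, 0, 0], [0.07, -0.047, 0.094, 0.008, 0, 0, 0]]' | grep eef_pos
python3 - <<'E'
from h import *
im,c=snap('wrist','w14'); b,cs=snap('side','s14'); e,ce=snap('scene','e14')
g=cv2.cvtColor(im,cv2.COLOR_RGB2GRAY); O=np.array([.5815,.2375])
p=proj([[*O,.047]],c)[0]; print(p)
print('top plane z=.03, wrist gray by angle; radii 9,12,15,18,21,24,27')
for a in range(0,360,12):
    d=np.array([np.cos(np.radians(a)),np.sin(np.radians(a))])
    q=[proj([[*(O+d*r/1000),.03]],c)[0] for r in (9,12,15,18,21,24,27)]
    print(a,[int(g[int(round(v)),int(round(u))]) for u,v in q])
x,y=proj([[*O,.025]],c)[0].astype(int);X,Y=proj([[*O,.025]],cs)[0].astype(int)
cv2.imwrite('pics/v14.png',np.hstack([cv2.resize(im[y-50:y+50,x-50:x+50,::-1],(400,400),interpolation=cv2.INTER_CUBIC),cv2.resize(b[Y-40:Y+40,X-40:X+40,::-1],(400,400),interpolation=cv2.INTER_CUBIC)]))
E
```

```text
eef_pos: [0.5824, 0.233, 0.1509]
[264.47388069 189.98867278]
top plane z=.03, wrist gray by angle; radii 9,12,15,18,21,24,27
0 [237, 248, 248, 248, 248, 246, 248]
12 [198, 245, 248, 248, 247, 248, 244]
24 [154, 186, 239, 248, 248, 246, 244]
36 [166, 154, 139, 162, 199, 220, 217]
48 [181, 199, 218, 241, 246, 243, 243]
60 [176, 236, 246, 247, 247, 244, 246]
72 [103, 130, 152, 208, 231, 222, 178]
84 [117, 229, 245, 246, 245, 245, 239]
96 [231, 245, 245, 245, 240, 243, 237]
108 [244, 245, 245, 244, 240, 243, 237]
120 [245, 244, 244, 244, 237, 242, 230]
132 [244, 244, 243, 242, 238, 242, 220]
144 [244, 243, 243, 242, 237, 242, 188]
156 [244, 243, 242, 242, 237, 242, 190]
168 [237, 242, 242, 242, 237, 242, 224]
180 [180, 242, 242, 242, 233, 241, 211]
192 [165, 237, 242, 243, 234, 241, 183]
204 [194, 240, 243, 243, 237, 242, 191]
216 [239, 244, 243, 243, 239, 242, 227]
228 [245, 245, 244, 244, 240, 243, 204]
240 [245, 245, 245, 244, 237, 243, 213]
252 [245, 245, 244, 245, 237, 243, 228]
264 [245, 245, 245, 245, 242, 243, 231]
276 [245, 245, 245, 245, 243, 244, 235]
288 [246, 246, 246, 246, 244, 245, 242]
300 [245, 247, 247, 247, 246, 244, 245]
312 [246, 247, 248, 248, 247, 246, 244]
324 [246, 248, 248, 248, 248, 246, 246]
336 [246, 248, 248, 248, 248, 247, 248]
348 [246, 248, 248, 248, 248, 248, 245]
```

The brightness profile puts disc 56's slot between its edges at 36° and 72°, so its direction is about 54°. I'll grip at yaw 144°.

```bash
python3 -m jog '[[0.063, 0, 0, 0, 0, 0, -0.12], [0.063, 0, 0, 0, 0, 0, -0.24], [0.063, 0, 0, 0, 0, 0, -0.36], [0.063, 0, 0, 0.02, 0, 0, -0.48], [0.063, 0, 0, 0.04, 0, 0, -0.6], [0.063, 0, 0, 0.06, 0, 0, -0.72], [0.063, 0, 0, 0.08, 0, 0, -0.77], [0.063, 0, 0, 0.08, 0, 0, -0.77]]' | grep eef_pos
python3 -m jog '[[0.063, 0, 0, 0, 0, 0, 0], [0.063, 0, 0, 0, 0, 0, 0], [0.063, 0, 0, 0, 0, 0, 0]]'
python3 -c "
from h import *
im,c=snap('wrist','w15')
p=proj([[.5815,.2375,.047]],c)[0];print(p);x,y=p.astype(int)
g=im[y-10:y+11,x-10:x+11].astype(int); m=(g.min(2)>200)&(g[:,:,0]-g[:,:,2]<45)
yx=np.argwhere(m); print(len(yx)); p=yx.mean(0)[::-1]+[x-10,y-10]; print(p,onz(p,c,.047))
go(581.5,237.5,18.5,144)"
```

```text
eef_pos: [0.5797, 0.2331, 0.0674]
time: 19.0
eef_pos: [0.5838, 0.2359, 0.073]
eef_rot: [0.002, -0.452, 0.892, -0.0]
ft_force: [0.4, 0.5, -0.0]
finger_gap: 0.0632
grasp_force: 0.0
[263.84738173 228.10535674]
79
[263.49367089 228.06329114] [[0.58165795 0.23734962 0.047     ]]
shift [0.0002 0.0028 0.0545] rz -0.004 yawy 143.8 dist 0.055
```

```bash
python3 -m jog '[[0.063, 0, 0.0028, 0.02, 0, 0, 0], [0.063, 0, 0.0028, 0.04, 0, 0, 0], [0.063, 0, 0.0028, 0.052, 0, 0, 0], [0.063, 0, 0.0028, 0.052, 0, 0, 0], [0.063, 0, 0.0028, 0.052, 0, 0, 0]]'
python3 -m jog '[[0.063, 0, 0, 0, 0, 0, 0], [0.063, 0, 0, 0, 0, 0, 0]]'| grep -E 'eef_pos|ft'
```

```text
time: 19.47
eef_pos: [0.5803, 0.2372, 0.0193]
eef_rot: [-0.0, -0.452, 0.892, -0.0]
ft_force: [0.1, -0.2, -0.2]
finger_gap: 0.0629
grasp_force: 0.0
eef_pos: [0.5814, 0.2377, 0.0206]
ft_force: [0.7, 0.6, -0.2]
```

```bash
python3 -m jog '[[0.063, 0, 0, 0.001, 0, 0, 0], [0.044, 0, 0, 0.001, 0, 0, 0], [0.044, 0, 0, 0.001, 0, 0, 0], [0.044, 0, 0, 0.001, 0, 0, 0], [0.044, 0, 0, 0.001, 0, 0, 0], [0.044, 0, 0, 0.001, 0, 0, 0], [0.044, 0, 0, 0.001, 0, 0, 0]]'
python3 -m jog '[[0.044, 0, 0, -0.002, 0, 0, 0], [0.044, 0, 0, -0.004, 0, 0, 0], [0.044, 0, 0, -0.008, 0, 0, 0], [0.044, 0, 0, -0.015, 0, 0, 0], [0.044, 0, 0, -0.025, 0, 0, 0], [0.044, 0, 0, -0.045, 0, 0, 0], [0.044, 0, 0, -0.07, 0, 0, 0], [0.044, 0, 0, -0.07, 0, 0, 0]]'
python3 -c "
from h import *
go(445,-39,150)
im,c=snap('wrist','w16');T=tool()
w=cv2.inRange(cv2.cvtColor(im,cv2.COLOR_RGB2HSV),(20,50,120),(34,255,255))
P=[T[:3,3]+T[:3,:3]@np.array(v) for v in [(0,0,-.01),(.028,0,-.01),(-.028,0,-.01)]]
p=proj(P,c);print(p.round(0).tolist()); x=int(p[0][0])
for xx in (x-25,x-15,x,x+15,x+25): 
  r=np.where(w[:,xx]>0)[0]; print(xx,[(int(s[0]),int(s[-1])) for s in np.split(r,np.where(np.diff(r)>2)[0]+1) if len(s)>3])
"
```

```text
time: 20.22
eef_pos: [0.581, 0.2376, 0.0196]
eef_rot: [0.001, -0.452, 0.892, 0.0]
ft_force: [-2.1, -0.4, 5.7]
finger_gap: 0.0527
grasp_force: 62.0
time: 20.88
eef_pos: [0.584, 0.2389, 0.0941]
eef_rot: [0.005, -0.452, 0.892, -0.0]
ft_force: [1.5, 0.2, -0.2]
finger_gap: 0.0526
grasp_force: 63.2
shift [ 0.3058 -0.0523 -0.0584] rz 0 yawy 143.8 dist 0.316
[[261.0, 254.0], [261.0, 201.0], [261.0, 301.0]]
235 [(165, 303)]
245 [(159, 295)]
260 [(156, 192), (201, 249)]
275 [(159, 304)]
285 [(164, 301)]
```

```bash
python3 -m jog '[[0.044, 0.01, 0, -0.035, 0, 0, 0], [0.044, 0.05, -0.01, -0.058, 0, 0, 0], [0.044, 0.09, -0.02, -0.058, 0, 0, 0], [0.044, 0.13, -0.03, -0.058, 0, 0, 0], [0.044, 0.17, -0.04, -0.058, 0, 0, 0], [0.044, 0.21, -0.05, -0.058, 0, 0, 0], [0.044, 0.246, -0.052, -0.058, 0, 0, 0], [0.044, 0.246, -0.052, -0.058, 0, 0, 0]]'|grep eef_pos
python3 -m jog '[[0.044, 0, 0, 0, 0, 0, 0], [0.044, 0, 0, 0, 0, 0, 0], [0.044, 0, 0, 0, 0, 0, 0]]'|grep -E 'eef_pos|grasp'
python3 -c "
from h import *
im,c=snap('wrist','w17')
p=proj([[.445,-.039,.014]],c)[0];print(p)
o=seat('w17',int(p[0]),int(p[1]),75)
go(o[0],o[1],30)"
```

```text
eef_pos: [0.4714, -0.0006, 0.1449]
eef_pos: [0.4776, 0.0095, 0.1462]
grasp_force: 64.0
[255.78431431 120.37963534]
seat [445.3 -40.7] [60.9 61. ]
shift [ 0.0598 -0.0034  0.1161] rz 0 yawy 144.0 dist 0.131
```

```bash
python3 -m jog '[[0.044, 0.03, -0.003, 0.02, 0, 0, 0], [0.044, 0.06, -0.0034, 0.04, 0, 0, 0], [0.044, 0.06, -0.0034, 0.07, 0, 0, 0], [0.044, 0.06, -0.0034, 0.1, 0, 0, 0], [0.044, 0.06, -0.0034, 0.116, 0, 0, 0], [0.044, 0.06, -0.0034, 0.116, 0, 0, 0], [0.044, 0.06, -0.0034, 0.116, 0, 0, 0], [0.044, 0.06, -0.0034, 0.116, 0, 0, 0]]' | grep eef_pos
python3 -m jog '[[0.044, 0, 0, 0, 0, 0, 0], [0.044, 0, 0, 0, 0, 0, 0], [0.044, 0, 0, 0, 0, 0, 0]]'
python3 -c "
from h import *
go(445.3,-40.2,13)"
```

```text
eef_pos: [0.4459, -0.0417, 0.0311]
time: 22.82
eef_pos: [0.4453, -0.0423, 0.0311]
eef_rot: [0.001, -0.453, 0.892, -0.0]
ft_force: [-0.4, -0.0, -2.1]
finger_gap: 0.0532
grasp_force: 64.0
shift [-0.0017  0.0013  0.0181] rz 0 yawy 143.8 dist 0.018
```

```bash
python3 -m jog '[[0.044, -0.001, 0.001, 0.008, 0, 0, 0], [0.044, -0.001, 0.001, 0.016, 0, 0, 0], [0.044, -0.001, 0.001, 0.016, 0, 0, 0], [0.044, -0.001, 0.001, 0.016, 0, 0, 0]]' | grep -E 'eef_pos|ft'
python3 -m jog '[[0.044, 0, 0, 0.002, 0, 0, 0], [0.044, 0, 0, 0.002, 0, 0, 0]]' | grep -E 'eef_pos|ft'
python3 -m jog '[[0.044, 0, 0, 0.0015, 0, 0, 0], [0.044, 0, 0, 0.0015, 0, 0, 0]]' | grep -E 'eef_pos|ft'
```

```text
eef_pos: [0.4432, -0.041, 0.0133]
ft_force: [-0.3, 0.0, -1.7]
eef_pos: [0.444, -0.0411, 0.0119]
ft_force: [-0.3, 0.6, -1.8]
eef_pos: [0.4444, -0.0411, 0.0107]
ft_force: [-0.1, -0.3, -1.6]
```

```bash
python3 -m jog '[[0.068, 0, 0, 0, 0, 0, 0], [0.068, 0, 0, 0, 0, 0, 0], [0.068, 0, 0, 0, 0, 0, 0], [0.068, 0, 0, -0.005, 0, 0, 0], [0.068, 0, 0, -0.04, 0, 0, 0], [0.068, 0, 0, -0.08, 0, 0, 0], [0.068, 0, 0, -0.12, 0, 0, 0], [0.068, -0.04, 0, -0.13, 0, 0, 0]]'
python3 -m jog '[[0.068, -0.03, 0, 0, 0, 0, 0], [0.068, -0.03, 0, 0, 0, 0, 0], [0.068, -0.03, 0, 0, 0, 0, 0]]' | grep eef_pos
python3 -c "
from h import *
im,c=snap('wrist','w18');b,cs=snap('side','s18')
x,y=proj([[.4453,-.0405,.02]],c)[0].astype(int);print(x,y)
disc('w18',x,y,60,.02,(20,80,90)); seat('w18',x,y,75)
x,y=proj([[.4453,-.0405,.02]],cs)[0].astype(int);disc('s18',x,y,28,.02,(20,90,90))
go(581.5,237.5,150,170)"
```

```text
time: 24.15
eef_pos: [0.4679, -0.0152, 0.1467]
eef_rot: [0.002, -0.448, 0.894, -0.003]
ft_force: [1.3, -0.9, 0.3]
finger_gap: 0.068
grasp_force: 0.0
eef_pos: [0.4863, 0.0171, 0.1414]
257 106
disc [446.1 -41.7] dia 57.8 area 2115 mouth dir 53.0
seat [452. -50.] [29.8 52.7]
disc [444.5 -36.1] dia 61.4 area 2240 mouth dir 104.0
shift [-0.237   0.0533 -0.0099] rz -0.457 yawy 143.8 dist 0.243
```

Disc 56 is in its recess too (same +1.8 mm size bias, centred). Now the largest disc: I'll go above the spindle at yaw 170°.

```bash
python3 -m jog '[[0.073, -0.04, 0.008, -0.01, 0, 0, -0.12], [0.073, -0.08, 0.016, -0.01, 0, 0, -0.24], [0.073, -0.12, 0.024, -0.01, 0, 0, -0.36], [0.073, -0.16, 0.032, -0.01, 0, 0, -0.457], [0.073, -0.2, 0.042, -0.01, 0, 0, -0.457], [0.073, -0.237, 0.053, -0.01, 0, 0, -0.457], [0.073, -0.237, 0.053, -0.01, 0, 0, -0.457], [0.073, -0.237, 0.053, -0.01, 0, 0, -0.457]]' | grep eef_pos
python3 -m jog '[[0.073, 0, 0, 0, 0, 0, 0], [0.073, 0, 0, 0, 0, 0, 0], [0.073, 0, 0, 0, 0, 0, 0]]'|grep -E 'eef_pos|grasp'
python3 - <<'E'
from h import *
im,c=snap('wrist','w19'); g=cv2.cvtColor(im,cv2.COLOR_RGB2GRAY)
x,y=proj([[.5815,.2375,.047]],c)[0].astype(int)
q=im[y-12:y+13,x-12:x+13].astype(int); m=(q.min(2)>200)&(q[:,:,0]-q[:,:,2]<45)
yx=np.argwhere(m); p=yx.mean(0)[::-1]+[x-12,y-12]; print(len(yx),p,onz(p,c,.047))
x,y=proj([[.5815,.2375,.02]],c)[0].astype(int); disc('w19',x,y,60,.02,(20,80,90))
w=cv2.inRange(cv2.cvtColor(im,cv2.COLOR_RGB2HSV),(20,80,90),(34,255,255)); O=np.array([.5815,.2375])
for r in (20,24,28):
    A=np.arange(0,360,2); q=proj([[*(O+r/1000*np.array([np.cos(np.radians(a)),np.sin(np.radians(a))])),.02] for a in A],c).round().astype(int)
    print(r,A[w[q[:,1],q[:,0]]==0])
go(581.5,237.5,60,170)
E
```

```text
eef_pos: [0.5818, 0.2395, 0.1496]
eef_pos: [0.5826, 0.2353, 0.1506]
grasp_force: 0.0
40 [258.95  194.925] [[0.58156903 0.23726414 0.047     ]]
disc [581.5 236.8] dia 65.3 area 2446 mouth dir 19.0
20 [  0   2   4   6   8  10  12  14  16  18  20  22  24  26  28  30  32  34
  36  44  46  68  70  72  74  76  78  80  82  84  86  88  90  92  94  96
  98 234 236 242 244 246 248 250 252 254 256 258 260 262 264 266 268 270
 272 274 276 278 280 282 284 286 288 290 292 294 296 298 300 302 304 306
 308 310 312 314 316 318 320 322 324 326 328 330 332 334 336 338 340 342
 344 346 348 350 352 354 356 358]
24 [  0   2   4   6   8  10  12  14  16  18  20  22  24  26  28  30  36  40
  42  44  68  70  72  74  76  78  80  82  84  86  88  90  92  94 244 246
 248 250 252 254 256 258 260 262 264 266 268 270 272 274 276 278 280 282
 284 286 288 290 292 294 296 298 300 302 304 306 308 310 312 314 316 318
 320 322 324 326 328 330 332 334 336 338 340 342 344 346 348 350 352 354
 356 358]
28 [  0   2   4   6   8  10  18  22  32  66  68  70  72  74  76  78  80  82
  84  86  88  90  92  94  96 234 246 248 250 254 266 268 270 272 274 276
 278 280 282 284 286 288 290 292 294 296 298 300 302 304 306 308 310 312
 314 316 318 320 322 324 326 328 330 332 334 336 338 340 342 344 346 348
 350 352 354 356 358]
shift [-0.0016  0.0014  0.0907] rz -0.003 yawy 169.8 dist 0.091
```

Disc 64's slot spans 67–96°, so its direction is about 81°, and the disc is centred at (581.5,237). I'll grip it now.

```bash
python3 -m jog '[[0.073, -0.001, 0.0014, 0.04, 0, 0, -0.03], [0.073, -0.001, 0.0014, 0.08, 0, 0, -0.03], [0.073, -0.001, 0.0014, 0.115, 0, 0, -0.03], [0.073, -0.001, 0.0014, 0.125, 0, 0, -0.03], [0.073, -0.001, 0.0014, 0.125, 0, 0, -0.03], [0.073, -0.001, 0.0014, 0.125, 0, 0, -0.03], [0.073, -0.001, 0.0014, 0.125, 0, 0, -0.03]]' | grep -E 'eef_pos|ft'
python3 -c "
from h import *
go(581.5,237,7,171.5)"
```

```text
eef_pos: [0.5835, 0.24, 0.0284]
ft_force: [0.5, 0.1, 1.5]
shift [0.0033 0.0016 0.0213] rz 0.003 yawy 171.7 dist 0.022
```

```bash
python3 -m jog '[[0.073, 0.001, 0.001, 0.008, 0, 0, 0], [0.073, 0.001, 0.001, 0.016, 0, 0, 0], [0.073, 0.001, 0.001, 0.019, 0, 0, 0], [0.073, 0.001, 0.001, 0.019, 0, 0, 0], [0.073, 0.001, 0.001, 0.019, 0, 0, 0]]' | grep -E 'eef_pos|ft'
python3 -c "
from h import *
go(581.5,237,7,171.5)"
```

```text
eef_pos: [0.5801, 0.2384, 0.0065]
ft_force: [-0.6, -1.0, -0.3]
shift [ 0.0011 -0.0016 -0.0005] rz 0.004 yawy 171.7 dist 0.002
```

```bash
python3 -m jog '[[0.052, 0.001, -0.001, 0, 0, 0, 0], [0.052, 0.001, -0.001, 0, 0, 0, 0], [0.052, 0.001, -0.001, 0, 0, 0, 0], [0.052, 0.001, -0.001, 0, 0, 0, 0], [0.052, 0.001, -0.001, 0, 0, 0, 0], [0.052, 0.001, -0.001, 0, 0, 0, 0]]' 
python3 -m jog '[[0.052, 0, 0, -0.002, 0, 0, 0], [0.052, 0, 0, -0.004, 0, 0, 0], [0.052, 0, 0, -0.008, 0, 0, 0], [0.052, 0, 0, -0.015, 0, 0, 0], [0.052, 0, 0, -0.025, 0, 0, 0], [0.052, 0, 0, -0.045, 0, 0, 0], [0.052, 0, 0, -0.075, 0, 0, 0], [0.052, 0, 0, -0.095, 0, 0, 0]]'
python3 -m jog '[[0.052, 0, 0, 0, 0, 0, 0], [0.052, 0, 0, 0, 0, 0, 0], [0.052, 0, 0, 0, 0, 0, 0]]'|grep -E 'eef_pos|grasp'
python3 - <<'E'
from h import *
im,c=snap('wrist','w20');b,cs=snap('side','s20');T=tool()
w=cv2.inRange(cv2.cvtColor(im,cv2.COLOR_RGB2HSV),(18,50,90),(36,255,255))
for z in (-.014,-.01,-.006):
  P=[T[:3,3]+T[:3,:3]@np.array(v) for v in [(0,0,z),(.032,0,z),(-.032,0,z),(.006,0,z)]]
  p=proj(P,c);print(z,p.round(0).tolist())
x=int(p[0][0])
for xx in (x-30,x-20,x-12,x,x+12,x+20,x+30): 
  r=np.where(w[:,xx]>0)[0]; print(xx,[(int(s[0]),int(s[-1])) for s in np.split(r,np.where(np.diff(r)>2)[0]+1) if len(s)>3])
for r in range(200,300,10):
  q=np.where(w[r]>0)[0]; print(r,[(int(s[0]),int(s[-1])) for s in np.split(q,np.where(np.diff(q)>2)[0]+1) if len(s)>3])
E
```

```text
time: 26.97
eef_pos: [0.5813, 0.238, 0.0076]
eef_rot: [0.001, -0.654, 0.756, 0.0]
ft_force: [-1.6, 0.0, 5.2]
finger_gap: 0.0611
grasp_force: 65.4
time: 27.63
eef_pos: [0.582, 0.2376, 0.1046]
eef_rot: [0.001, -0.654, 0.756, -0.0]
ft_force: [0.9, 0.1, -1.1]
finger_gap: 0.061
grasp_force: 65.7
eef_pos: [0.5804, 0.2368, 0.101]
grasp_force: 65.7
-0.014 [[259.0, 261.0], [259.0, 199.0], [259.0, 316.0], [259.0, 250.0]]
-0.01 [[259.0, 257.0], [259.0, 196.0], [259.0, 311.0], [259.0, 246.0]]
-0.006 [[259.0, 253.0], [259.0, 194.0], [259.0, 306.0], [259.0, 243.0]]
228 [(200, 311)]
238 [(196, 314), (332, 335)]
246 [(194, 301), (331, 336)]
258 [(194, 250), (329, 338)]
270 [(194, 307), (328, 335)]
278 [(197, 313), (327, 334)]
288 [(201, 309), (326, 333)]
200 [(228, 287)]
210 [(212, 301)]
220 [(203, 310)]
230 [(197, 316)]
240 [(193, 320)]
250 [(192, 320)]
260 [(65, 87), (193, 246), (268, 320)]
270 [(193, 246), (267, 319)]
280 [(195, 246), (267, 317)]
290 [(201, 246), (267, 312)]
```

Disc 64 is held nearly flat and its slot lines up with the tool. Next I'll stop short of the tester on the +y side, where the wrist camera can see the stem.

```bash
python3 -m jog '[[0.052, 0.01, 0, -0.03, 0, 0, 0], [0.052, 0.05, -0.005, -0.05, 0, 0, 0], [0.052, 0.09, -0.015, -0.05, 0, 0, 0], [0.052, 0.125, -0.03, -0.05, 0, 0, 0], [0.052, 0.15, -0.04, -0.05, 0, 0, 0], [0.052, 0.15, -0.04, -0.05, 0, 0, 0], [0.052, 0.15, -0.04, -0.05, 0, 0, 0]]' | grep -E 'eef_pos'
python3 -m jog '[[0.052, 0, 0, 0, 0, 0, 0], [0.052, 0, 0, 0, 0, 0, 0], [0.052, 0, 0, 0, 0, 0, 0]]'|grep -E 'eef_pos|grasp'
python3 - <<'E'
from h import *
im,c=snap('wrist','w21')
p=proj([[.5975,.0065,.097],[.5975,.0065,.062],[.5975,.0065,0]],c);print(p.round(1).tolist())
x,y=p[1].astype(int)
disc('w21',x,y,80,.062,(18,60,90))
hsv=cv2.cvtColor(im,cv2.COLOR_RGB2HSV); x,y=p[0].astype(int)
print('knob px',im[y,x],im[y+20,x])
d=(im.max(2)<90).astype(np.uint8)*255
s=np.zeros_like(d);s[max(y-40,0):y+40,x-40:x+40]=d[max(y-40,0):y+40,x-40:x+40]
for k in cv2.findContours(s,cv2.RETR_EXTERNAL,cv2.CHAIN_APPROX_NONE)[0]:
    if cv2.contourArea(k)>60: print('dark',cv2.contourArea(k),cv2.boundingRect(k),cv2.minEnclosingCircle(k))
cv2.imwrite('pics/v21.png',cv2.resize(im[:330,100:430,::-1],(600,600)))
E
```

```text
eef_pos: [0.5986, 0.0798, 0.1502]
eef_pos: [0.5985, 0.0851, 0.1512]
grasp_force: 66.7
[[241.4, 96.6], [243.6, 97.5], [246.2, 98.6]]
disc [597.8   7.1] dia 70.4 area 3134 mouth dir -82.0
knob px [122 122 126] [230 205 134]
```

View pics/v21.png

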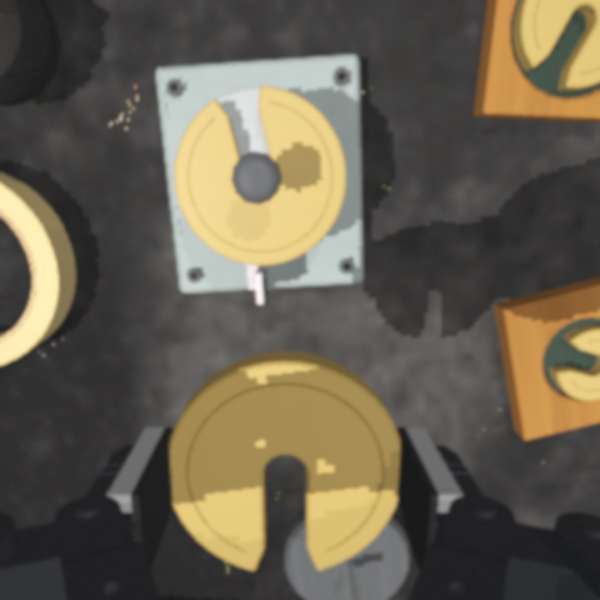

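The picture (scale 0.55, offset 100) shows the knob at about px (241,98), the hung disc at (597.8,7.1) mm with its slot pointing about −85°, and the held disc with its slot pointing toward +y. The stem is therefore at about (597.5,7.2). I'll cross over to the −y side and lower.

```bash
python3 -m jog '[[0.052, 0.04, -0.002, 0, 0, 0, 0], [0.052, 0.08, -0.004, 0, 0, 0, 0], [0.052, 0.12, -0.007, 0, 0, 0, 0], [0.052, 0.16, -0.009, 0, 0, 0, 0], [0.052, 0.172, -0.009, 0, 0, 0, 0], [0.052, 0.172, -0.009, 0, 0, 0, 0], [0.052, 0.172, -0.009, 0, 0, 0, 0]]' | grep -E 'eef_pos'
python3 -m jog '[[0.052, 0, 0, 0.03, 0, 0.05, 0], [0.052, 0, 0, 0.06, 0, 0.1, 0], [0.052, 0, 0, 0.08, 0, 0.1, 0], [0.052, 0, 0, 0.08, 0, 0.1, 0], [0.052, 0, 0, 0.08, 0, 0.1, 0], [0.052, 0, 0, 0.08, 0, 0.1, 0]]'|grep -E 'eef_pos|grasp'
python3 - <<'E'
from h import *
go(582.3,-86.5,67,171.5); go(592.0,-22,67,171.5); go(596.4,7.4,67,171.5)
# tilt/height of the held disc from the side view
b,cs=snap('side','s22');T=tool()
w=cv2.inRange(cv2.cvtColor(b,cv2.COLOR_RGB2HSV),(18,70,70),(36,255,255))
C=T[:3,3]; m=C+np.array([.148,.989,0])*.032+[0,0,.0074]; n=C-np.array([.148,.989,0])*.032+[0,0,.0124]
print(proj([m,n,C],cs).round(0).tolist())
x,y=proj([C],cs)[0].astype(int)
for xx in range(x-14,x+15,4):
  r=np.where(w[y-30:y+25,xx]>0)[0]+y-30; print(xx,[(int(s[0]),int(s[-1])) for s in np.split(r,np.where(np.diff(r)>1)[0]+1) if len(s)>1])
E
```

```text
eef_pos: [0.5828, -0.0911, 0.1515]
eef_pos: [0.5846, -0.0872, 0.0731]
grasp_force: 66.7
shift [-0.001   0.0024  0.006 ] rz 0.006 yawy 171.8 dist 0.007
shift [-0.0659  0.002  -0.0005] rz 0.006 yawy 171.8 dist 0.066
shift [-0.0955  0.0018 -0.0034] rz 0.006 yawy 171.8 dist 0.096
[[227.0, 170.0], [231.0, 154.0], [229.0, 165.0]]
215 [(162, 166), (185, 189)]
219 [(157, 171), (186, 189)]
223 [(154, 173)]
227 [(154, 166), (184, 189)]
231 [(153, 173), (185, 189)]
235 [(153, 173), (187, 189)]
239 [(155, 171)]
243 []
```

The side view agrees with a flat disc whose underside is about 69 mm up. I'll slide it on, checking the force as it goes.

```bash
python3 -m jog '[[0.052, -0.01, 0.002, 0.003, 0, 0, 0], [0.052, -0.025, 0.002, 0.001, 0, 0, 0], [0.052, -0.045, 0.002, 0, 0, 0, 0], [0.052, -0.06, 0.002, 0, 0, 0, 0], [0.052, -0.06, 0.002, 0, 0, 0, 0], [0.052, -0.06, 0.002, 0, 0, 0, 0], [0.052, -0.06, 0.002, 0, 0, 0, 0]]' | grep -E 'eef_pos|ft|grasp'
python3 - <<'E'
from h import *
go(596.4,7.4,67,171.5)
E
```

```text
eef_pos: [0.5901, -0.0299, 0.0663]
ft_force: [0.9, -1.3, -1.6]
grasp_force: 66.7
shift [-0.0375 -0.0009 -0.0045] rz 0.003 yawy 171.7 dist 0.038
```

```bash
python3 -m jog '[[0.052, -0.008, -0.0008, -0.001, 0, 0, 0], [0.052, -0.016, -0.0008, -0.002, 0, 0, 0], [0.052, -0.02, -0.0008, -0.002, 0, 0, 0], [0.052, -0.02, -0.0008, -0.002, 0, 0, 0]]' | grep -E 'eef_pos|ft|grasp'
python3 -m jog '[[0.052, -0.008, 0, -0.001, 0, 0, 0], [0.052, -0.016, 0, -0.002, 0, 0, 0], [0.052, -0.016, 0, -0.002, 0, 0, 0], [0.052, -0.016, 0, -0.002, 0, 0, 0]]' | grep -E 'eef_pos|ft|grasp'
python3 - <<'E'
from h import *
go(596.4,7.4,67,171.5);go(596.4,7.4,62,171.5)
E
```

```text
eef_pos: [0.5939, -0.0072, 0.0658]
ft_force: [0.5, 0.7, -2.0]
grasp_force: 66.7
eef_pos: [0.5959, 0.0075, 0.0661]
ft_force: [-0.2, -0.4, -2.5]
grasp_force: 66.7
shift [ 0.0002 -0.0005 -0.0009] rz 0.005 yawy 171.8 dist 0.001
shift [-0.0003 -0.0005  0.004 ] rz 0.005 yawy 171.8 dist 0.004
```

```bash
python3 -m jog '[[0.052, 0, 0, 0.002, 0, 0, 0], [0.052, 0, 0, 0.005, 0, 0, 0], [0.052, 0, 0, 0.005, 0, 0, 0]]' | grep -E 'eef_pos|ft'
python3 -m jog '[[0.052, 0, 0, 0.002, 0, 0, 0], [0.052, 0, 0, 0.002, 0, 0, 0]]' | grep -E 'eef_pos|ft'
python3 -m jog '[[0.052, 0, 0, 0.0015, 0, 0, 0], [0.052, 0, 0, 0.0015, 0, 0, 0], [0.052, 0, 0, 0.0015, 0, 0, 0]]' | grep -E 'eef_pos|ft'
```

```text
eef_pos: [0.5956, 0.006, 0.0606]
ft_force: [0.7, 1.1, -1.8]
eef_pos: [0.5957, 0.006, 0.0589]
ft_force: [-0.6, 0.4, -0.9]
eef_pos: [0.5958, 0.0058, 0.0577]
ft_force: [-0.4, 0.0, 0.1]
```

The weight has passed to the sprung plate. One more millimetre down, then release gently.

```bash
python3 -m jog '[[0.052, 0, 0, 0.001, 0, 0, 0], [0.052, 0, 0, 0.001, 0, 0, 0], [0.052, 0, 0, 0.001, 0, 0, 0]]' | grep -E 'eef_pos|ft'
python3 -m jog '[[0.066, 0, 0, 0, 0, 0, 0], [0.066, 0, 0, 0, 0, 0, 0], [0.066, 0, 0, 0, 0, 0, 0], [0.072, 0, 0, 0, 0, 0, 0], [0.076, 0, 0, 0, 0, 0, 0], [0.076, 0, 0, 0, 0, 0, 0]]'
```

```text
eef_pos: [0.5958, 0.0058, 0.0567]
ft_force: [-0.0, 0.8, -0.4]
time: 32.67
eef_pos: [0.5958, 0.0057, 0.0566]
eef_rot: [-0.038, -0.653, 0.755, -0.033]
ft_force: [-0.1, -0.5, 0.7]
finger_gap: 0.0758
grasp_force: 0.0
```

```bash
python3 -m jog '[[0.076, 0.001, 0, -0.01, 0, 0, 0], [0.076, 0.004, 0, -0.04, 0, 0, 0], [0.076, 0.008, 0, -0.08, 0, 0, 0], [0.076, 0.01, 0, -0.1, 0, 0, 0], [0.076, -0.03, 0, -0.11, 0, -0.1, 0], [0.076, -0.065, 0, -0.11, 0, -0.1, 0], [0.076, -0.065, 0, -0.11, 0, -0.1, 0], [0.076, -0.065, 0, -0.11, 0, -0.1, 0]]'
python3 -m jog '[[0.076, 0, 0, 0, 0, 0, 0], [0.076, 0, 0, 0, 0, 0, 0], [0.076, 0, 0, 0, 0, 0, 0]]' | grep -E 'eef_pos|ft'
python3 - <<'E'
from h import *
im,c=snap('wrist','w23');b,cs=snap('side','s23')
g=cv2.cvtColor(im,cv2.COLOR_RGB2GRAY); w=cv2.inRange(cv2.cvtColor(im,cv2.COLOR_RGB2HSV),(18,60,90),(36,255,255))
x,y=proj([[.5975,.0072,.06]],c)[0].astype(int)
disc('w23',x,y,75,.062,(18,60,90)); disc('w23',x,y,75,.057,(18,60,90))
O=np.array([.5975,.0072]);A=np.arange(0,360,6)
for r,z in ((15,.067),(20,.067),(26,.067),(31,.067),(33.5,.057)):
    q=proj([[*(O+r/1000*np.array([np.cos(np.radians(a)),np.sin(np.radians(a))])),z] for a in A],c).round().astype(int)
    print(r,'nonbrass',A[w[q[:,1],q[:,0]]==0]); print(g[q[:,1],q[:,0]].tolist())
X,Y=proj([[*O,.067]],cs)[0].astype(int)
ws=cv2.inRange(cv2.cvtColor(b,cv2.COLOR_RGB2HSV),(18,60,80),(36,255,255))
for yy in range(Y-14,Y+18,2): 
  q=np.where(ws[yy,X-35:X+35]>0)[0]+X-35; print(yy,[(int(s[0]),int(s[-1])) for s in np.split(q,np.where(np.diff(q)>1)[0]+1) if len(s)>1])
E
```

```text
time: 33.33
eef_pos: [0.6065, 0.0836, 0.1606]
eef_rot: [0.001, -0.656, 0.755, 0.0]
ft_force: [-0.1, -0.4, -0.4]
finger_gap: 0.076
grasp_force: 0.0
eef_pos: [0.6066, 0.0792, 0.1595]
ft_force: [0.1, 0.2, 0.2]
disc [597.8   7.1] dia 69.3 area 3617 mouth dir 110.0
disc [597.9   7.2] dia 70.8 area 3769 mouth dir 110.0
15 nonbrass []
[219, 218, 218, 217, 214, 208, 206, 206, 206, 204, 175, 134, 132, 166, 203, 208, 214, 213, 195, 210, 213, 213, 213, 214, 213, 214, 204, 153, 150, 151, 150, 151, 152, 152, 152, 152, 152, 203, 214, 215, 215, 215, 215, 215, 216, 217, 217, 217, 217, 218, 218, 218, 218, 218, 219, 218, 219, 219, 219, 219]
20 nonbrass []
[220, 220, 219, 219, 218, 218, 218, 216, 216, 213, 206, 179, 132, 144, 199, 213, 211, 193, 214, 214, 213, 213, 213, 213, 213, 213, 213, 213, 211, 211, 213, 206, 185, 205, 214, 209, 214, 214, 215, 215, 215, 215, 216, 217, 217, 217, 217, 218, 218, 218, 218, 218, 219, 218, 219, 220, 219, 219, 220, 220]
26 nonbrass []
[216, 215, 217, 214, 213, 216, 217, 215, 212, 213, 216, 197, 151, 194, 214, 212, 203, 206, 213, 207, 203, 197, 197, 201, 200, 202, 204, 20
[... 432 characters left out ...]
, 216, 217, 211, 212, 215, 210, 214, 212, 213]
33.5 nonbrass []
[215, 216, 213, 214, 210, 209, 209, 208, 207, 205, 205, 208, 214, 207, 205, 210, 199, 195, 194, 192, 185, 182, 176, 163, 177, 179, 171, 179, 178, 190, 187, 197, 199, 203, 208, 210, 210, 211, 208, 212, 213, 212, 213, 207, 208, 212, 210, 207, 210, 212, 208, 209, 208, 209, 210, 213, 214, 216, 216, 218]
178 []
180 []
182 [(227, 228)]
184 [(213, 218), (226, 234)]
186 [(210, 220), (224, 236)]
188 [(208, 221), (223, 238)]
190 [(208, 221), (224, 239)]
192 [(207, 220), (224, 239)]
194 [(206, 220), (225, 239)]
196 [(205, 220), (224, 239)]
198 [(206, 238)]
200 [(207, 238)]
202 [(208, 237)]
204 [(209, 235)]
206 [(212, 233)]
208 [(221, 228)]
```

Disc 64 lies on the hung disc with its slot at about 81°. The hung disc is centred on the stem, and the fingers are clear. Handing in.

```bash
python3 -m jog '[[0.076, 0, 0, 0, 0, 0, 0], [0.076, 0, 0, 0, 0, 0, 0], [0.076, 0, 0, 0, 0, 0, 0], [0.076, 0, 0, 0, 0, 0, 0]]' | grep -E 'eef_pos|time'
python3 -c "
from plant import ctrl
print(ctrl.close_job())"
```

```text
time: 34.02
eef_pos: [0.6066, 0.0805, 0.1596]
the job is handed in; nothing more can be done
None
```

I handed the job in at 34 s: discs 40, 48 and 56 lie in their own recesses, and disc 64 is on the tester's stem over the hung disc, slots about 166° apart. This is from my own camera checks; no verdict came back, and I did not measure disc 64's final centring and flatness directly.

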